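# Clear the trimmer bed, load the tray with pocket books and push it over the gap

## Task

Turn the isolator off; then, while it stays off, hang the glue pot that stands on the trimmer bed on the stand's hook by its handle and lay all the small pocket books flat, side by side, in the wooden tray on the delivery plate. Only then push the tray across the gap onto the trimmer bed, right up against the end stop and square to it, sliding it without lifting it or letting it sag into the gap, and finally turn the isolator fully on again. Leave the brass weight, the adhesive jar and the wooden pressing board where they are.

Things in the scene. Friction and masses are not known exactly. Their poses are not given: they have to be found in the camera images.
- bed: trimmer bed: fixed plain steel block, 220 (x) by 240 (y) mm, top 40 mm above the table; origin at the centre of its underside. At its -y end stands the end stop, a grey bar 12 mm thick across the whole width, rising 30 mm above the top, its inner face at y = -108 mm. A gap 65 to 80 mm wide and 40 mm deep separates the bed's +y end (y = +120 mm) from the delivery plate. A tray that rests against the stop has its centre at y = -5 mm in this frame
- plate: delivery plate: fixed grey block, 220 (x) by 220 (y) mm, top 40 mm above the table, level with the bed and square to it; origin at the centre of its underside. It lies on the bed's +y side across the gap
- tray: open plywood tray, loose, 192 (x) by 206 (y) by 22 (z) mm, walls 6 mm, floor 5 mm thick, about 0.42 kg; origin at the centre of its underside. It starts on the delivery plate, its y axis about along the bed's y axis (towards -y lie the gap and the bed). Inside it measures 180 by 194 mm: room for four books, two by two, their length along the tray's y. Its friction on the plate is 2 to 6 N empty
- pot: empty aluminium glue pot like a small mug, loose, upright at the start on the trimmer bed; 52 mm outer diameter, 75 mm high, 0.15 kg; origin at the centre of its underside, z up. Handle on its +y side: a square loop of 8 mm bar in the pot's y-z plane, reaching to y = 64 mm; its opening goes through along x, spans y = 26 to 56 mm and z = 22 to 66 mm
- pot_loop (a point): centre of the opening of the pot's handle (pot frame: x 0, y 41, z 44 mm)
- stand: fixed hook stand, green foot 110 by 100 by 12 mm, 14 mm post; origin on the table below the hook. The post stands at x = +70 mm; from its top a level 8 mm bar runs towards -x at y = 0, its centre line 200 mm above the table, to x = -25 mm, and ends in a tip that rises to x = -34, z = 219 mm (topmost). The handle goes onto the bar over the tip, moving along the stand's +x, from the side of the robot
- hook (a point): point on the centre line of the hook's level bar, 5 mm on the post side of the stand's origin, 200 mm above the table; axes as the stand's (+x towards the post)
- isolator: fixed grey isolator box, 100 by 100 by 55 mm; origin at the centre of its underside; a rotary handle on top turns about the vertical axis through it
- handle (a joint): angle of the isolator's red rotary handle, 0 = off, 1.4 rad = on (end stops at both; it starts on), growing clockwise seen from above; it stays where it is left, friction 0.08 N m. At 0 the handle's bar lies along the box's x axis, so its heading is the box's yaw minus this value
- handle_grip (a point): on the axis of the isolator handle, 90 mm above the table, inside the upper part of its grip bar: 56 mm long, 14 mm thick, 30 mm high, top at 102 mm above the table
- book1: small orange hardback pocket book, loose, lying flat; 86 (x) by 44 (y) by 18 (z) mm, about 0.07 kg; origin at the centre of its underside. May be absent
- book2: small orange hardback pocket book, loose, lying flat; 86 (x) by 44 (y) by 18 (z) mm, about 0.07 kg; origin at the centre of its underside. May be absent
- book3: small orange hardback pocket book, loose, lying flat; 86 (x) by 44 (y) by 18 (z) mm, about 0.07 kg; origin at the centre of its underside. May be absent
- book4: small orange hardback pocket book, loose, lying flat; 86 (x) by 44 (y) by 18 (z) mm, about 0.07 kg; origin at the centre of its underside. May be absent
- weight: brass weight, 44 mm diameter, 45 mm high; leave alone
- adhesive: squat adhesive jar, 60 mm diameter, 52 mm high; leave alone
- pressboard: wooden pressing board 120 by 80 by 18 mm lying on the table; leave alone
Not all that is in view belongs to the job. Leave any black or grey look-alike of the book4 alone. What is shaped like the book1 but grey is not meant.

How it is judged:
By the outcome, as a careful person would: the job done as asked, in the order asked, and still so for the second after the job is handed in, with the robot touching nothing.
Of book1, book2, book3, book4 only 2 to 4 are there at a start; the rules pass over those that are not, and their reading is None.
At some moment in a run one of book1, book2, book3, book4 may be knocked a few centimetres aside while the robot is not near it.
It also fails if it takes over 210 s, if anything falls off the work surface, if the arm or the gripper's body presses on something with over 40 N, if the wrist force passes 120 N, or if a joint passes its speed limit or range.

## Robot

A 6-joint arm with a two-finger parallel gripper is mounted at the origin on the work surface. World frame = base frame: x ahead of the robot, y to its left, z up, the work surface at z = 0. Lengths are in m, angles in rad, forces in N, time in s.
With the tool pointing down it reaches from about 0.3 to 0.875 m from the base axis. Payload 6.4 kg.
Tool frame: the origin (TCP) lies between the finger pads; the fingertips stand ctrl.tip_extent ahead of it and the grasp point (between the pads) is the TCP (ctrl.tip_extent is the distance from the TCP to the fingertips, in m); z points along the fingers, y is the line along which they close (so a half turn about z gives the same grasp; the last joint's range is limited). The gripper opens to 85 mm and grips with 20 to 120 N. Pads are 22 mm wide; open, the fingers measure 114 mm over their backs; the gripper's body (76 mm by 85 mm) begins 54 mm behind the grasp point. The pads swing forward as they close: fully open they stand 13 mm farther back than shut.
Start: joints at [-1.511, 0.181, 1.607, -0, 1.354, -0.206], TCP at [0.151, -0.555, 0.228] pointing down, gripper open.
Joint ranges: [-2.99, 2.99], [-0.89, 2.07], [0.3, 2.58], [-1.14, 4.28], [0, 2.63], [-3.12, 3.12]. Speed limits (rad/s): [2.57, 2.57, 3.01, 3.14, 3.14, 3.14].

## Interface

Orientations are given as a unit quaternion [w, x, y, z].
In Python, from bench import ctrl gives the robot as it stands.
- The arm moves only by the tool send_rows, never from a script. Its arguments are lists of equal length, an entry for each row: "dr": the turn, a rotation vector about the tool's x, y, z in units of 6 degrees (1.0 is 6 degrees), a list of three; "xyz": the shift along the tool's x, y, z in cm, a list of three; "jaw": the opening in per cent of the stroke, from 0 (shut) to 100 (fully open). In form: {"dr": [[wx, wy, wz], ...], "xyz": [[dx, dy, dz], ...], "jaw": [jaw, ...]}. A call has exactly 8 rows; each row is the pose to reach, as a shift and turn from the pose commanded when the call began, along the tool's axes at that moment; what a row does not reach only later rows make up. A row lasts 1/8 s, in which the tool goes at most 62.5 mm and 10.7 degrees, less where a joint would pass 70% of its speed; a pose out of reach is approached as far as the arm can. A call with a gripper value outside its range is refused whole. The fingers move at their own pace and stop on an object; the grip force is fixed at half the most. Time passes only in rows, so rows that repeat a pose let the fingers close, or fill a call up. It gives the time, the measured TCP pose, the force, the opening and the grip force at its end, in the units of the state.
- ctrl.get_obs(): the state, without advancing time (a new reading comes with each control period).
- ctrl.camera(name): name is "scene" or "top" or "wrist"; returns the picture (480x640x3 uint8, red, green, blue); there is no depth.
- ctrl.calibration(name): a dict with "camera_matrix" (3x3 intrinsics, pixels), "world_from_camera" (4x4, takes a point from camera to world coordinates). Camera axes: x right, y up, looking along -z (the intrinsics and any distortion apply to the point x, -y, -z); pixel columns grow to the right and rows downward; lengths in m; the calibration is good to about 2 mm. The wrist camera is an equidistant fisheye: a pixel r from the principal point sees the ray r / f radians off the axis. A picture is of the moment at which its call begins: read the wrist's pose just before it. calibration takes no time and is no camera call; for the wrist camera it gives the pose at the moment of the call.
- ctrl.hand_in(): hands the job in; it is judged then, once.
The state is a dict: "time_s": time; "q": joint angles; "dq": joint speeds; "joint_efforts": joint torques, N m; "eef_pos": TCP position; "eef_rot": TCP orientation; "wrist_force": force on the tool from outside, world axes, zero at the start; "torque": the same for the moment, N m; "opening": opening from 0.0 (shut) to 1.0 (fully open); "grasp_force": force on a finger pad.
Only numpy, scipy, OpenCV 4.12 (cv2) and the standard library are available. Lean on these libraries where they do the work, as an engineer would, in place of code of your own. Each camera call takes 0.05 s, during which the arm holds its last target. There are 200 camera calls.

## Working session

There is one attempt and no reset: what is moved stays moved. The work goes in short steps, Python scripts to look and compute and a tool call to move; the robot and the scene stay as the last step left them, time stands still between calls to the robot, and variables do not carry over. Pictures are saved under pics/ and viewed, at most 14 in all, crops included, and the job is handed in when it is done.

Besides the shell and the picture viewer there is one more tool, called after "Call:" as name(argument=value, ...) on one line, values as JSON. send_rows: Moves the arm, as the interface text tells. Its arguments: {"type":"object","properties":{"dr":{"type":"array","items":{"type":"array","items":{"type":"number"}}},"xyz":{"type":"array","items":{"type":"array","items":{"type":"number"}}},"jaw":{"type":"array","items":{"type":"number"}}},"required":["dr","xyz","jaw"]}

```bash
ls; mkdir -p pics; python3 - <<'E'
from bench import ctrl
import cv2,numpy as np
np.set_printoptions(precision=4,suppress=True)
for n in ["scene","top","wrist"]:
    im=ctrl.camera(n); cv2.imwrite(f"pics/{n}0.png",im[:,:,::-1])
    c=ctrl.calibration(n); print(n,c)
print(ctrl.get_obs(),ctrl.tip_extent)
E
```

```text
pics
scene {'camera_matrix': array([[554.411,   0.   , 322.535],
       [  0.   , 554.411, 239.143],
       [  0.   ,   0.   ,   1.   ]]), 'world_from_camera': array([[ 0.3163, -0.5164,  0.7958,  1.6631],
       [ 0.9486,  0.1797, -0.2604, -0.3803],
       [-0.0085,  0.8373,  0.5467,  0.9587],
       [ 0.    ,  0.    ,  0.    ,  1.    ]])}
top {'camera_matrix': array([[572.2522,   0.    , 317.7146],
       [  0.    , 572.2522, 240.5033],
       [  0.    ,   0.    ,   1.    ]]), 'world_from_camera': array([[ 0.0142,  0.9824, -0.1865,  0.202 ],
       [-0.9998,  0.0119, -0.0132, -0.0221],
       [-0.0108,  0.1866,  0.9824,  1.6141],
       [ 0.    ,  0.    ,  0.    ,  1.    ]])}
wrist {'camera_matrix': array([[371.6483,   0.    , 321.9297],
       [  0.    , 371.6483, 242.879 ],
       [  0.    ,   0.    ,   1.    ]]), 'world_from_camera': array([[ 0.2634,  0.9171,  0.2991,  0.2276],
       [-0.9647,  0.2509,  0.0803, -0.5349],
       [-0.0014, -0.3097,  0.9508,  0.3716],
       [ 0.    ,  0.    ,  0.    ,  1.    ]])}
{'time_s': 0.15, 'q': array([-1.5113,  0.1814,  1.6078, -0.    ,  1.3538, -0.2063]), 'dq': array([ 0.0008, -0.0038, -0.0023, -0.0001, -0.0002, -0.0011]), 'joint_efforts': array([  0.0001, -44.527 , -35.1693,  -0.0002,   0.006 ,  -0.    ]), 'eef_pos': array([ 0.151 , -0.5544,  0.2276]), 'eef_rot': array([-0.0007,  0.9912,  0.1325,  0.    ]), 'wrist_force': array([0.7779, 0.0938, 0.689 ]), 'torque': array([ 0.0007, -0.0214, -0.0248]), 'grasp_force': 0.0, 'opening': 0.9983658997854189} 0.019
```

View pics/top0.png

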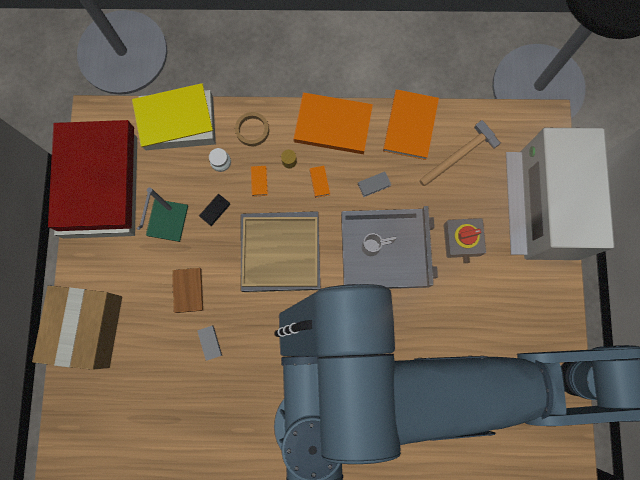

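View pics/scene0.png

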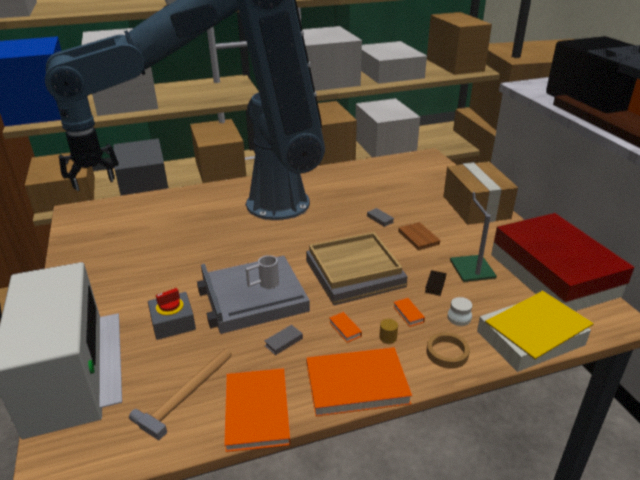

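The top view shows the bed at (387,248), the plate and tray at (280,251), the isolator at (465,236), the stand at (165,215) and the pot at (372,243).

Candidates for the pocket books:
- **Small orange:** (259,180) and (319,181). These are the ones I'll take.
- **Large orange books:** (333,122) and (410,123). Too big.
- **Grey:** (374,184) and (209,342). Leave alone.
- **Black:** (214,210). Leave alone.

Next I'll check these in a close crop.

```bash
cat > h.py <<'E'
from bench import ctrl
import cv2,numpy as np
from scipy.spatial.transform import Rotation as R
np.set_printoptions(precision=4,suppress=True)
def ray(n,uv,c=None):
    c=c or ctrl.calibration(n); K=c["camera_matrix"];T=c["world_from_camera"]
    x=(uv[0]-K[0,2])/K[0,0]; y=(uv[1]-K[1,2])/K[1,1]
    if n=="wrist":
        r=np.hypot(x,y); s=np.sin(r)/r if r>1e-9 else 1; d=np.array([x*s,-y*s,-np.cos(r)])
    else: d=np.array([x,-y,-1.])
    return T[:3,3],T[:3,:3]@d
def at(n,uv,z,c=None):
    o,d=ray(n,uv,c); return o+d*(z-o[2])/d[2]
def proj(n,P,c=None):
    c=c or ctrl.calibration(n); K=c["camera_matrix"];T=c["world_from_camera"]
    p=T[:3,:3].T@(np.array(P)-T[:3,3]); p=np.array([p[0],-p[1],-p[2]])
    if n=="wrist":
        r=np.hypot(p[0],p[1]); th=np.arctan2(r,p[2]); return K[:2,2]+K[0,0]*th*p[:2]/max(r,1e-9)
    return K[:2,2]+K[0,0]*p[:2]/p[2]
def crop(n,name,u0,v0,w,h,s,im=None):
    im=ctrl.camera(n) if im is None else im
    cv2.imwrite(f"pics/{name}.png",cv2.resize(im[v0:v0+h,u0:u0+w,::-1],None,fx=s,fy=s,interpolation=cv2.INTER_CUBIC))
def pose(): 
    o=ctrl.get_obs(); q=o["eef_rot"]; return o["eef_pos"],R.from_quat([q[1],q[2],q[3],q[0]])
def go(target,yaw=None,tilt=None):
    """units of shift (cm, tool axes) and turn (6deg) to TCP target, tool down with tool-y heading 'yaw' (mod pi)"""
    p,r=pose(); best=None
    print("shift",r.inv().apply(np.array(target)-p)*100)
    if yaw is not None:
        for k in (0,np.pi,-np.pi):
            a=yaw+k; Y=np.array([np.cos(a),np.sin(a),0]);Z=np.array([0,0,-1.]);X=np.cross(Y,Z)
            rv=(r.inv()*R.from_matrix(np.c_[X,Y,Z])).as_rotvec()
            if best is None or np.linalg.norm(rv)<np.linalg.norm(best): best=rv
        print("dr",best/np.radians(6),"q6",ctrl.get_obs()["q"][5])
E
python3 - <<'E'
from h import *
im=ctrl.camera("top")
crop("top","c1",230,150,265,150,3,im)
crop("top","c2",130,175,110,120,5,im)
for n in ((50,10),):
    pass
hsv=cv2.cvtColor(im,cv2.COLOR_RGB2HSV)
m=cv2.inRange(hsv,(5,180,120),(16,255,255))
for c in cv2.findContours(m,cv2.RETR_EXTERNAL,cv2.CHAIN_APPROX_NONE)[0]:
    if cv2.contourArea(c)<80: continue
    q=cv2.boxPoints(cv2.minAreaRect(c)); w=np.array([at("top",p,0.018)[:2] for p in q])
    print(cv2.contourArea(c),q.mean(0),w.mean(0),np.linalg.norm(w-np.roll(w,1,0),axis=1),np.degrees(np.arctan2(*(w[1]-w[0])[::-1])),np.degrees(np.arctan2(*(w[2]-w[1])[::-1])))
E
```

```text
395.5 [319.5577 181.2885] [ 0.6799 -0.0034] [0.0907 0.044  0.0908 0.0436] -77.59435404743577 -168.46590898307807
395.5 [258.6618 179.8971] [0.6821 0.1733] [0.0854 0.0452 0.0854 0.0448] -86.54709485822204 -175.60574751690822
3275.0 [332.5587 121.1624] [ 0.8652 -0.0392] [0.2119 0.1499 0.2154 0.1489] -8.12117939700354 -100.00733611073282
2590.0 [410.971  122.8915] [ 0.8624 -0.2707] [0.1299 0.1908 0.1326 0.1901] -11.407531534189703 -101.95770429572269
```

View pics/c1.png

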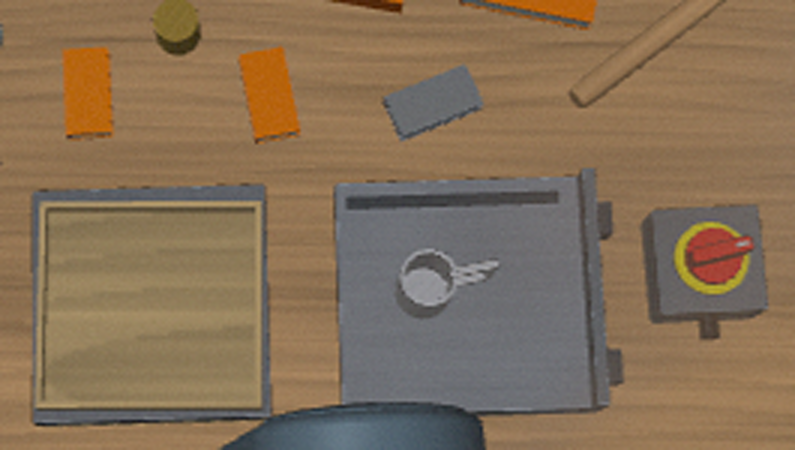

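View pics/c2.png

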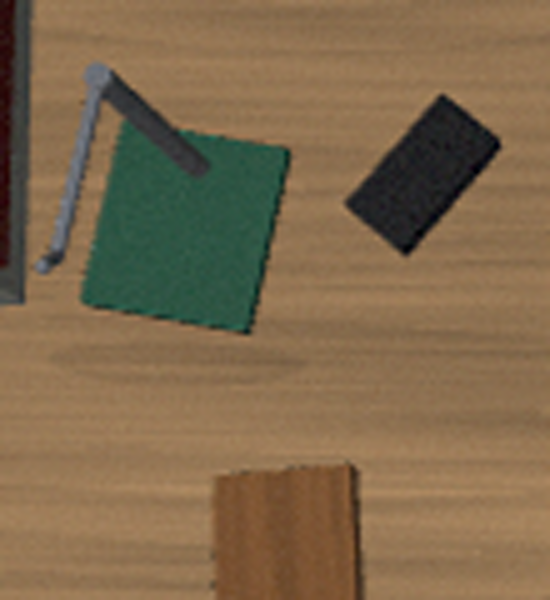

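The first crop shows two orange books, at crop (88,93) and (268,95), and a grey book at (432,103). It also has the pot rim at (427,278) with its handle tip at (497,263), the tray, the bed, and the stop at (590,290). The isolator's red bar runs from (687,262) to (752,242). The second crop has the stand's post top at (98,75), the bar end at (55,252) and the tip at (42,268).

```bash
python3 - <<'E'
from h import *
def pts(l,z,a=(230,150),s=3): return np.array([at("top",(a[0]+u/s,a[1]+v/s),z)[:2] for u,v in l])
def ang(p,q): return np.degrees(np.arctan2(*(q-p)[::-1]))
b=pts([(336,186),(343,407)],.04); print("bed +y end",b,ang(b[1],b[0]))
s=pts([(582,172),(596,170),(608,407)],.07); print("stop",s,ang(s[2],s[1]))
p=pts([(35,190),(267,187),(271,415),(33,423)],.04); print("plate",p,p.mean(0),ang(p[2],p[1]))
t=pts([(38,203),(263,201),(263,408),(37,410)],.062); print("tray",t,t.mean(0),ang(t[3],t[0]),ang(t[2],t[1]))
r=pts([(427,278)],.115); h=pts([(497,263)],.11); print("pot",r,h,h-r,ang(r[0],h[0]))
i=pts([(655,210),(757,206),(765,306),(662,313)],.055); print("iso",i,i.mean(0),ang(i[3],i[0]),ang(i[2],i[1]))
g=pts([(687,262),(752,242)],.1); print("grip",g,g.mean(0),ang(g[0],g[1]))
S=((130,175),5)
f=pts([(122,120),(290,148),(250,332),(82,303)],.012,*S); print("foot",f,f.mean(0),ang(f[2],f[1]),ang(f[3],f[0]))
k=pts([(98,75),(55,252)],.2,*S); print("bar",k,ang(k[1],k[0]), np.linalg.norm(k[0]-k[1])); print(pts([(42,268)],.219,*S))
E
```

```text
bed +y end [[ 0.5837 -0.0683]
 [ 0.375  -0.0761]] 2.1222832308286046
stop [[ 0.5923 -0.2945]
 [ 0.5943 -0.3075]
 [ 0.3748 -0.3134]] 1.5539745389626096
plate [[ 0.5765  0.2154]
 [ 0.5819 -0.0034]
 [ 0.3668 -0.01  ]
 [ 0.3565  0.2087]] [0.4704 0.1027] 1.7650910098654393
tray [[ 0.5589  0.2088]
 [ 0.5632 -0.0001]
 [ 0.3707 -0.0028]
 [ 0.3662  0.2023]] [0.4648 0.1021] 1.9449930899310377 0.8118144906685753
pot [[ 0.4825 -0.1474]] [[ 0.4978 -0.2102]] [[ 0.0153 -0.0628]] -76.31230040481253
iso [[ 0.5605 -0.3641]
 [ 0.5654 -0.4586]
 [ 0.4714 -0.4622]
 [ 0.4637 -0.3677]] [ 0.5153 -0.4132] 2.165779243620859 2.200438393428522
grip [[ 0.5027 -0.3815]
 [ 0.5217 -0.4403]] [ 0.5122 -0.4109] -72.08228624898744
foot [[0.6229 0.4747]
 [0.6073 0.3761]
 [0.4988 0.3929]
 [0.5145 0.4904]] [0.5609 0.4335] -8.7944576096735 -8.229147097848855
bar [[0.5972 0.4304]
 [0.5041 0.4458]] -9.422924913188847 0.09442106435316443
[[0.4917 0.4455]]
```

Call:
send_rows(dr=[[0, 0, 1.7], [0, 0, 3.4], [0, 0, 5.1], [0, 0, 6.8], [0, 0, 8.5], [0, 0, 10.2], [0, 0, 11.9], [0, 0, 13.6]], xyz=[[6, -0.6, 0], [12, -1.2, 0], [18, -1.8, 1], [24, -2.4, 2], [30, -3, 3], [36, -3.8, 4], [38.7, -4.2, 5], [38.7, -4.2, 5]], jaw=[100, 100, 100, 100, 100, 100, 100, 100])

```text
time_s: 1.2
eef_pos: [0.5155, -0.4098, 0.1763]
eef_rot: [-0.001, 0.836, -0.548, -0.001]
wrist_force: [-0.8, -0.0, 0.5]
opening: 0.999
grasp_force: 0.0
```

```bash
python3 - <<'E'
from h import *
p,r=pose(); print(p,r.as_matrix(),ctrl.get_obs()["q"],ctrl.get_obs()["time_s"])
go((.5125,-.4115,.15),np.radians(12))
crop("wrist","w1",0,0,640,480,1)
for z in (.102,): print(proj("wrist",(.5125,-.4115,z)),proj("wrist",(.5125+.028*np.cos(-1.36),-.4115+.028*np.sin(-1.36),z)))
E
```

```text
[ 0.5155 -0.4098  0.1763] [[ 0.3991 -0.9169 -0.0014]
 [-0.9169 -0.3991  0.0025]
 [-0.0029  0.0003 -1.    ]] [-0.8518  0.4098  1.4257  0.0006  1.3089  1.8791] 1.2
shift [0.0446 0.3432 2.6265]
dr [0.0054 0.0273 1.92  ] q6 1.879133659070803
[324.115 256.925] [333.0237 214.2951]
```

View pics/w1.png

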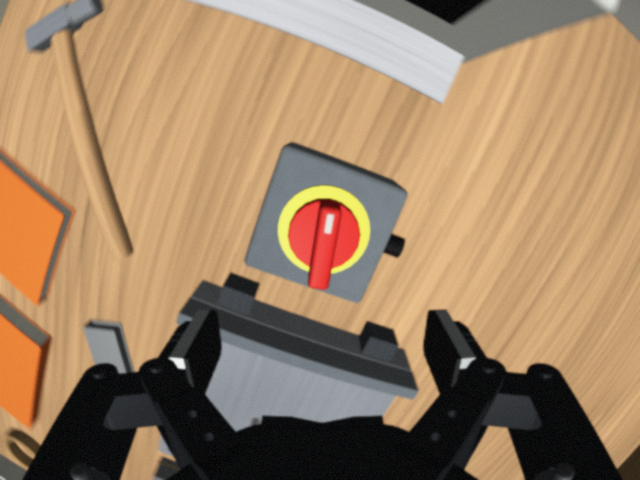

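The wrist view shows the red bar running from (330,203) to (319,287), with the box corners at (290,145), (406,190), (361,302) and (247,262). I'll compare this with the estimate from the top camera.

```bash
python3 - <<'E'
from h import *
c=np.array([at("wrist",p,.055)[:2] for p in [(290,145),(406,190),(361,302),(247,262)]]);print(c,c.mean(0))
g=np.array([at("wrist",p,.102)[:2] for p in [(330,203),(319,287)]]);print(g,g.mean(0),np.degrees(np.arctan2(*(g[0]-g[1])[::-1])))
y=np.array([at("wrist",p,.057)[:2] for p in [(324,187),(324,274),(278,230),(370,231)]]);print(y.mean(0))
E
```

```text
[[ 0.5608 -0.4636]
 [ 0.4705 -0.4672]
 [ 0.4628 -0.3716]
 [ 0.5587 -0.3681]] [ 0.5132 -0.4176]
[[ 0.5228 -0.4446]
 [ 0.5074 -0.3911]] [ 0.5151 -0.4178] -73.87368009345053
[ 0.5137 -0.4149]
```

Call:
send_rows(dr=[[0, 0, 1.75], [0, 0, 1.75], [0, 0, 1.75], [0, 0, 1.75], [0, 0, 1.75], [0, 0, 1.75], [0, 0, 1.75], [0, 0, 1.75]], xyz=[[0.5, 0.4, 2], [0.5, 0.4, 4.5], [0.5, 0.4, 7], [0.5, 0.4, 8.4], [0.5, 0.4, 8.4], [0.5, 0.4, 8.4], [0.5, 0.4, 8.4], [0.5, 0.4, 8.4]], jaw=[100, 100, 100, 100, 0, 0, 0, 0])

```text
time_s: 2.25
eef_pos: [0.516, -0.4187, 0.0962]
eef_rot: [-0.002, 0.783, -0.622, 0.004]
wrist_force: [26.2, 5.9, -3.6]
opening: 0.146
grasp_force: 26.0
```

Call:
send_rows(dr=[[0, 0, 0], [0, 0, -1.5], [0, 0, -3], [0, 0, -4.5], [0, 0, -6], [0, 0, -7.5], [0, 0, -9], [0, 0, -10.5]], xyz=[[0, -0.2, 0], [0, -0.2, 0], [0, -0.2, 0], [0, -0.2, 0], [0, -0.2, 0], [0, -0.2, 0], [0, -0.2, 0], [0, -0.2, 0]], jaw=[0, 0, 0, 0, 0, 0, 0, 0])

```text
time_s: 3.25
eef_pos: [0.5205, -0.4148, 0.0963]
eef_rot: [-0.002, 0.993, -0.118, 0.006]
wrist_force: [21.7, 14.5, 2.1]
opening: 0.129
grasp_force: 59.1
```

```bash
python3 - <<'E'
from h import *
p,r=pose(); m=r.as_matrix(); print(p,m,"yhead",np.degrees(np.arctan2(m[1,1],m[0,1])),ctrl.get_obs()["wrist_force"],ctrl.get_obs()["torque"])
E
```

```text
[ 0.5205 -0.4148  0.0963] [[ 0.9723 -0.2336  0.0123]
 [-0.2337 -0.9723  0.0027]
 [ 0.0113 -0.0055 -0.9999]] yhead -103.50982005301822 [21.6677 14.5319  2.0521] [ 2.3776 -3.7196 -0.2123]
```

Call:
send_rows(dr=[[0, 0, -0.5], [0, 0, -1.2], [0, 0, -2], [0, 0, -2.6], [0, 0, -3], [0, 0, -3.2], [0, 0, -3.2], [0, 0, -3.2]], xyz=[[0.3, -0.2, 0], [0.3, -0.2, 0], [0.3, -0.2, 0], [0.3, -0.2, 0], [0.3, -0.2, 0], [0.3, -0.2, 0], [0.3, -0.2, 0], [0.3, -0.2, 0]], jaw=[0, 0, 0, 0, 0, 0, 0, 0])

```text
time_s: 4.25
eef_pos: [0.5213, -0.413, 0.0962]
eef_rot: [-0.002, 0.999, 0.047, 0.003]
wrist_force: [10.7, 15.2, 7.9]
opening: 0.128
grasp_force: 60.1
```

```bash
python3 - <<'E'
from h import *
p,r=pose(); m=r.as_matrix(); print(p,m,"yhead",np.degrees(np.arctan2(m[1,1],m[0,1])),ctrl.get_obs()["wrist_force"],ctrl.get_obs()["torque"])
E
```

```text
[ 0.5213 -0.413   0.0962] [[ 0.9955  0.0941  0.0066]
 [ 0.094  -0.9956  0.0049]
 [ 0.007  -0.0042 -1.    ]] yhead -84.60273898442068 [10.6675 15.1762  7.8632] [ 2.5919 -1.8243 -0.2367]
```

Call:
send_rows(dr=[[0, 0, -0.5], [0, 0, -1], [0, 0, -1.3], [0, 0, -1.3], [0, 0, -1.3], [0, 0, -1.3], [0, 0, -1.3], [0, 0, -1.3]], xyz=[[0.1, -0.2, 0], [0.1, -0.2, 0], [0.1, -0.2, 0], [0.1, -0.2, 0], [0.1, -0.2, 0], [0.1, -0.2, 0], [0.1, -0.2, 0], [0.1, -0.2, 0]], jaw=[0, 0, 0, 0, 0, 0, 0, 0])

```text
time_s: 5.25
eef_pos: [0.5214, -0.4126, 0.0963]
eef_rot: [-0.001, 0.994, 0.114, 0.003]
wrist_force: [7.6, 10.1, 6.4]
opening: 0.128
grasp_force: 69.0
```

```bash
python3 - <<'E'
from h import *
p,r=pose(); m=r.as_matrix(); print(p,"yhead",np.degrees(np.arctan2(m[1,1],m[0,1])),ctrl.get_obs()["wrist_force"],ctrl.get_obs()["torque"])
E
```

```text
[ 0.5214 -0.4126  0.0963] yhead -76.95933764312905 [ 7.6253 10.0692  6.4382] [ 1.7467 -1.4744 -1.2753]
```

Call:
send_rows(dr=[[0, 0, 0], [0, 0, 0], [0, 0, 0], [0, 0, 0], [0, 0, 0], [0, 0, 0], [0, 0, 0], [0, 0, 0]], xyz=[[0, 0, 0], [0, 0, 0], [0, 0, 0], [0, 0, -3], [0, 0, -6], [0, 0, -9], [0, 0, -11], [0, 0, -11]], jaw=[100, 100, 100, 100, 100, 100, 100, 100])

```text
time_s: 6.25
eef_pos: [0.5185, -0.416, 0.2061]
eef_rot: [0.001, 0.993, 0.114, 0.001]
wrist_force: [-0.4, 1.3, 0.7]
opening: 1.001
grasp_force: 0.0
```

```bash
python3 - <<'E'
from h import *
p,r=pose(); m=r.as_matrix(); print(p,"yhead",np.degrees(np.arctan2(m[1,1],m[0,1])),ctrl.get_obs()["q"])
go((.4825,-.1474,.2),np.radians(14))
crop("wrist","w2",0,0,640,480,1.)
E
```

```text
[ 0.5185 -0.416   0.2061] yhead -76.88582015930884 [-0.8543  0.3923  1.3873 -0.      1.3586  0.4876]
shift [  2.5889 -26.9782   0.5338]
dr [ 0.0113 -0.0344 14.8524] q6 0.48761735122559435
```

View pics/w2.png

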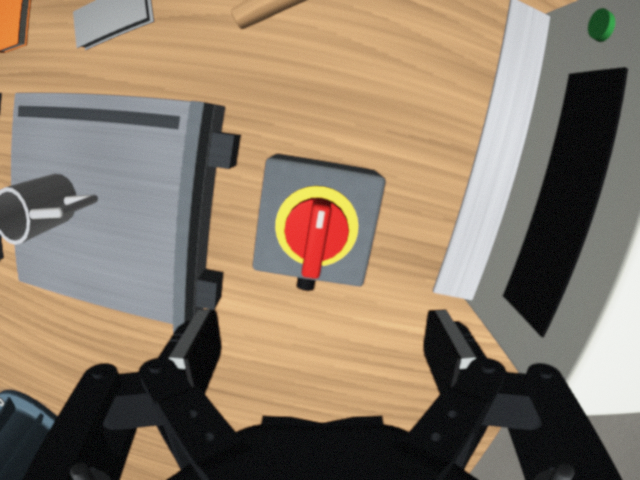

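Call:
send_rows(dr=[[0, 0, -1.7], [0, 0, -3.4], [0, 0, -5.1], [0, 0, -6.8], [0, 0, -8.5], [0, 0, -10.2], [0, 0, -11.9], [0, 0, -13.6]], xyz=[[0.5, -5, 0], [1, -10, 0], [1.5, -15, 0], [2, -20, 0], [2.4, -25, 0], [2.6, -27, 0], [2.6, -27, 0], [2.6, -27, 0]], jaw=[100, 100, 100, 100, 100, 100, 100, 100])

```text
time_s: 7.3
eef_pos: [0.481, -0.1452, 0.2025]
eef_rot: [-0.001, 0.675, 0.738, -0.0]
wrist_force: [0.2, -1.1, -0.6]
opening: 1.001
grasp_force: 0.0
```

```bash
python3 - <<'E'
from h import *
p,r=pose(); m=r.as_matrix(); print(p,"yhead",np.degrees(np.arctan2(m[1,1],m[0,1])),ctrl.get_obs()["q"])
crop("wrist","w3",0,0,640,480,1.)
print(proj("wrist",(.4825,-.1474,.115)))
E
```

```text
[ 0.481  -0.1452  0.2025] yhead 5.117087861294218 [-0.5298  0.0449  1.811  -0.      1.2886 -0.6191]
[324.6175 250.3071]
```

View pics/w3.png

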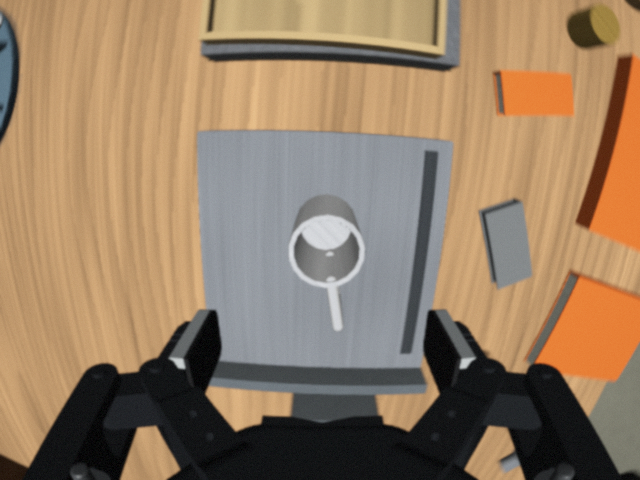

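The wrist view shows the pot's rim centred at (326,252) and its handle running from (332,288) to (338,327).

```bash
python3 - <<'E'
from h import *
a=at("wrist",(326.5,252),.115); b=at("wrist",(338,328),.114); b0=at("wrist",(332,290),.114); d=b-a; print(a,b,np.linalg.norm(d),np.degrees(np.arctan2(d[1],d[0])),np.degrees(np.arctan2(*(b-b0)[1::-1])))
go((a[0],a[1],.092))
E
```

```text
[ 0.4839 -0.1485  0.115 ] [ 0.4981 -0.2062  0.114 ] 0.05947634748992526 -76.11696473844901 -75.74800672975982
shift [-0.3475  0.2812 11.0524]
```

Call:
send_rows(dr=[[0, 0, -1.5], [0, 0, -1.5], [0, 0, -1.5], [0, 0, -1.5], [0, 0, -1.5], [0, 0, -1.5], [0, 0, -1.5], [0, 0, -1.5]], xyz=[[-0.35, 0.28, 1], [-0.35, 0.28, 4], [-0.35, 0.28, 8], [-0.35, 0.28, 11.4], [-0.35, 0.28, 11.4], [-0.35, 0.28, 11.4], [-0.35, 0.28, 11.4], [-0.35, 0.28, 11.4]], jaw=[100, 100, 100, 100, 100, 0, 0, 0])

```text
time_s: 8.35
eef_pos: [0.4861, -0.1502, 0.0922]
eef_rot: [0.002, 0.618, 0.786, 0.0]
wrist_force: [-2.1, 0.6, 6.6]
opening: 0.58
grasp_force: 62.3
```

Call:
send_rows(dr=[[0, 0, 0], [0, 0, 0], [0, 0, 0], [0, 0, 0], [0, 0, 0], [0, 0, 0], [0, 0, 0], [0, 0, 0]], xyz=[[0, 0, 0], [0, 0, 0], [0, 0, -2], [0, 0, -6], [0, 0, -10], [0, 0, -14], [0, 0, -14], [0, 0, -14]], jaw=[0, 0, 0, 0, 0, 0, 0, 0])

```text
time_s: 9.35
eef_pos: [0.4846, -0.1492, 0.2298]
eef_rot: [-0.0, 0.618, 0.787, 0.0]
wrist_force: [-0.2, -0.5, -1.8]
opening: 0.577
grasp_force: 62.8
```

```bash
python3 - <<'E'
from h import *
p,r=pose(); m=r.as_matrix(); print(p,"yhead",np.degrees(np.arctan2(m[1,1],m[0,1])),ctrl.get_obs()["q"])
E
```

```text
[ 0.4846 -0.1492  0.2298] yhead 13.721850794273744 [-0.5332  0.0263  1.7729  0.0001  1.3429 -0.7727]
```

Call:
send_rows(dr=[[0, 0, 0], [0, 0, 0], [0, 0, 0.5], [0, 0, 1], [0, 0, 1.5], [0, 0, 2], [0, 0, 2.5], [0, 0, 3]], xyz=[[0, 0, -5], [3, 0.5, -9], [9, 1.5, -9], [15, 2.5, -9], [21, 3.5, -9], [27, 4.5, -9], [33, 5.5, -9], [38, 6.3, -9]], jaw=[0, 0, 0, 0, 0, 0, 0, 0])

```text
time_s: 10.35
eef_pos: [0.4546, 0.2367, 0.3183]
eef_rot: [-0.001, 0.733, 0.68, -0.001]
wrist_force: [1.4, -0.4, -0.9]
opening: 0.576
grasp_force: 63.0
```

```bash
python3 - <<'E'
from h import *
p,r=pose(); m=r.as_matrix(); print(p,"yhead",np.degrees(np.arctan2(m[1,1],m[0,1])),ctrl.get_obs()["q"])
go((.4356,.4976,.32),np.radians(-9))
E
```

```text
[0.4546 0.2367 0.3183] yhead -4.325190225975382 [ 0.248  -0.0222  1.6434  0.0001  1.5235  0.3235]
shift [25.8754 -3.8666 -0.1855]
dr [-0.0282  0.0098  0.7791] q6 0.32347539701905403
```

Call:
send_rows(dr=[[0, 0, 0.2], [0, 0, 0.4], [0, 0, 0.6], [0, 0, 0.8], [0, 0, 0.8], [0, 0, 0.8], [0, 0, 0.8], [0, 0, 0.8]], xyz=[[5, -0.8, 0], [10, -1.6, 0], [15, -2.4, 0], [20, -3.1, 0], [23, -3.7, 0], [25.5, -3.9, 0], [25.9, -3.9, 0], [25.9, -3.9, 0]], jaw=[0, 0, 0, 0, 0, 0, 0, 0])

```text
time_s: 11.35
eef_pos: [0.4361, 0.4951, 0.3185]
eef_rot: [0.0, 0.761, 0.649, -0.001]
wrist_force: [-1.5, -0.5, -1.0]
opening: 0.578
grasp_force: 63.0
```

```bash
python3 - <<'E'
from h import *
p,r=pose(); m=r.as_matrix(); print(p,"yhead",np.degrees(np.arctan2(m[1,1],m[0,1])),ctrl.get_obs()["q"])
crop("wrist","w4",0,0,640,480,1.2)
for P in [(.5972,.4304,.2),(.5041,.4458,.2),(.4917,.4455,.219)]: print(proj("wrist",P)*1.2)
E
```

```text
[0.4361 0.4951 0.3185] yhead -9.065343438924867 [ 0.6694  0.3164  1.262  -0.0004  1.5661  0.8276]
[623.7199 332.5199]
[499.8985 335.0596]
[487.6246 351.0076]
```

View pics/w4.png

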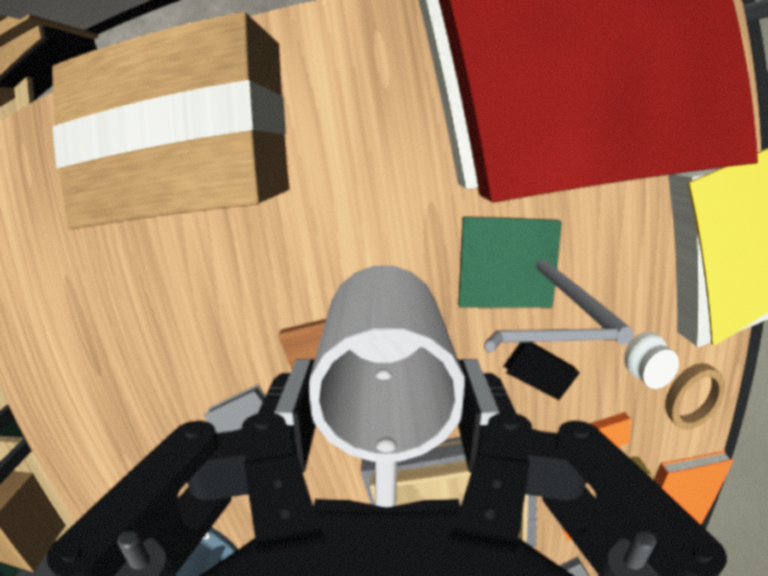

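The wrist view shows the hook's post top at (625,335), the bar end at (499,338) and the tip at (491,345). That agrees with the projection to about 2 mm. The pot hangs level in the grip.

Call:
send_rows(dr=[[0, 0, 0], [0, 0, 0], [0, 0, 0], [0, 0, 0], [0, 0, 0], [0, 0, 0], [0, 0, 0], [0, 0, 0]], xyz=[[0.1, 2.4, 2], [0.1, 2.4, 5], [0.1, 2.4, 8], [0.1, 2.4, 10.3], [0.1, 2.4, 10.3], [0.1, 2.4, 10.3], [0.1, 2.4, 10.3], [0.1, 2.4, 10.3]], jaw=[0, 0, 0, 0, 0, 0, 0, 0])

```text
time_s: 12.4
eef_pos: [0.4607, 0.4933, 0.2186]
eef_rot: [0.0, 0.761, 0.649, 0.001]
wrist_force: [1.0, -0.1, -1.6]
opening: 0.574
grasp_force: 63.1
```

```bash
python3 - <<'E'
from h import *
p,r=pose(); m=r.as_matrix(); print(p,"yhead",np.degrees(np.arctan2(m[1,1],m[0,1])))
O=np.array([.528,.4398]);X=np.array([.987,-.16]);Y=np.array([.16,.987])
l=p+r.apply([-.041,0,.008]); print("loop stand xyz",X@(l[:2]-O),Y@(l[:2]-O),l[2])
a=ctrl.camera("scene"); u=[proj("scene",P) for P in (l,(.528,.44,.2))]; print(u)
crop("scene","s5",400,130,150,130,5,a)
E
```

```text
[0.4607 0.4933 0.2186] yhead -9.07221293940259
loop stand xyz -0.07490376937011113 0.001040274271745165 0.21049649874476484
[array([467.2096, 187.6663]), array([476.6072, 203.5777])]
```

View pics/s5.png

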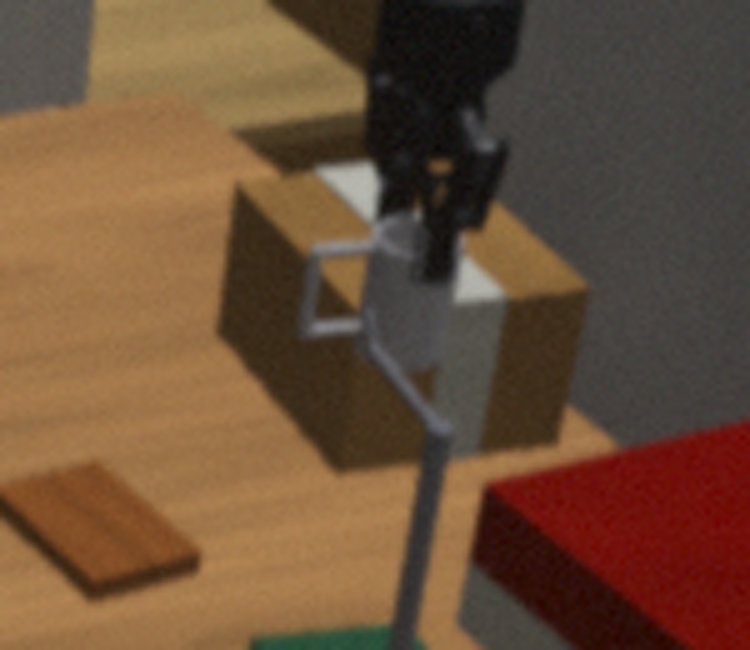

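The scene crop shows the handle loop centred at (340,290) and the hook tip at (368,318). It is consistent, so I'll slide it on.

Call:
send_rows(dr=[[0, 0, 0], [0, 0, 0], [0, 0, 0], [0, 0, 0], [0, 0, 0], [0, 0, 0], [0, 0, 0], [0, 0, 0]], xyz=[[-0.1, 1, 0.2], [-0.1, 2.2, 0.2], [-0.1, 3.5, 0.2], [-0.1, 5, 0.2], [-0.1, 6.5, 0.2], [-0.1, 7.8, 0.2], [-0.1, 7.8, 0.2], [-0.1, 7.8, 0.2]], jaw=[0, 0, 0, 0, 0, 0, 0, 0])

```text
time_s: 13.45
eef_pos: [0.5368, 0.4798, 0.2151]
eef_rot: [-0.0, 0.761, 0.649, -0.0]
wrist_force: [-1.1, 0.8, -1.3]
opening: 0.573
grasp_force: 63.1
```

```bash
python3 - <<'E'
from h import *
p,r=pose(); m=r.as_matrix(); print(p,"yhead",np.degrees(np.arctan2(m[1,1],m[0,1])),ctrl.get_obs()["q"],ctrl.get_obs()["wrist_force"])
O=np.array([.528,.4398]);X=np.array([.987,-.16]);Y=np.array([.16,.987])
l=p+r.apply([-.041,0,.008]); print("loop stand xyz",X@(l[:2]-O),Y@(l[:2]-O),l[2])
E
```

```text
[0.5368 0.4798 0.2151] yhead -9.067021334461755 [0.5649 0.5094 1.2064 0.0002 1.4263 0.7231] [-1.0587  0.7945 -1.3056]
loop stand xyz 0.002429684595429971 -0.00012071089612965292 0.20712098962818165
```

Call:
send_rows(dr=[[0, -1, 0], [0, -2, 0], [0, -3, 0], [0, -4, 0], [0, -5, 0], [0, -6, 0], [0, -7, 0], [0, -7, 0]], xyz=[[0.1, 0.2, 0.5], [0.1, 0.2, 1.1], [0.1, 0.2, 1.7], [0, 0.2, 2.3], [-0.1, 0.2, 2.8], [-0.3, 0.2, 3.3], [-0.5, 0.2, 3.7], [-0.5, 0.2, 3.7]], jaw=[0, 0, 0, 0, 0, 0, 0, 0])

```text
time_s: 14.45
eef_pos: [0.5365, 0.4752, 0.1737]
eef_rot: [0.232, 0.709, 0.607, -0.275]
wrist_force: [0.7, -0.0, -1.5]
opening: 0.582
grasp_force: 63.1
```

```bash
python3 - <<'E'
from h import *
p,r=pose(); m=r.as_matrix(); print(p,m,ctrl.get_obs()["q"],ctrl.get_obs()["wrist_force"])
O=np.array([.528,.4398]);X=np.array([.987,-.16]);Y=np.array([.16,.987])
for o in ([-.041,0,.008],[-.052,0,-.010]):
  l=p+r.apply(o); print("stand xyz",X@(l[:2]-O),Y@(l[:2]-O),l[2]-.2, "bar in tool",r.inv().apply(np.r_[O,.2]-p))
E
```

```text
[0.5365 0.4752 0.1737] [[ 0.1121  0.9879 -0.1076]
 [ 0.7323 -0.1553 -0.6631]
 [-0.6717 -0.0044 -0.7408]] [ 0.7464  1.047   0.5922 -0.4903  2.0684  0.7898] [ 0.7275 -0.0394 -1.4932]
stand xyz 0.0029769635420900556 0.000590711089419071 -0.004729298664456871 bar in tool [-0.0446 -0.003   0.0049]
stand xyz 0.0030499063629433392 0.0045334436986821285 0.015993778952785448 bar in tool [-0.0446 -0.003   0.0049]
```

Call:
send_rows(dr=[[0, 0, 0], [0, 0, 0], [0, 0, 0], [0, 0, 0], [0, 0, 0], [0, 0, 0], [0, 0, 0], [0, 0, 0]], xyz=[[0.2, 0, 0.4], [0.4, 0, 0.8], [0.55, 0, 1.1], [0.7, 0, 1.4], [0.7, 0, 1.4], [0.7, 0, 1.4], [0.7, 0, 1.4], [0.7, 0, 1.4]], jaw=[0, 0, 0, 0, 0, 0, 0, 0])

```text
time_s: 15.45
eef_pos: [0.5377, 0.4704, 0.1633]
eef_rot: [0.233, 0.71, 0.606, -0.273]
wrist_force: [0.0, 0.7, -1.3]
opening: 0.573
grasp_force: 63.1
```

```bash
python3 - <<'E'
from h import *
p,r=pose(); print(p,ctrl.get_obs()["wrist_force"])
O=np.array([.528,.4398])
print("bar in tool",r.inv().apply(np.r_[O,.2]-p))
E
```

```text
[0.5377 0.4704 0.1633] [ 0.0381  0.6776 -1.2652]
bar in tool [-0.0482 -0.0047 -0.006 ]
```

Call:
send_rows(dr=[[0, 0, 0], [0, 0, 0], [0, 0, 0], [0, 0, 0], [0, 0, 0], [0, 0, 0], [0, 0, 0], [0, 0, 0]], xyz=[[0.2, 0, 0.1], [0.3, 0, 0.2], [0.4, 0, 0.3], [0.4, 0, 0.3], [0.4, 0, 0.3], [0.4, 0, 0.3], [0.4, 0, 0.3], [0.4, 0, 0.3]], jaw=[0, 0, 0, 0, 0, 0, 0, 0])

```text
time_s: 16.45
eef_pos: [0.5378, 0.4712, 0.1587]
eef_rot: [0.233, 0.71, 0.606, -0.273]
wrist_force: [-1.8, -1.5, 4.1]
opening: 0.575
grasp_force: 63.4
```

```bash
python3 - <<'E'
from h import *
p,r=pose(); print(p,ctrl.get_obs()["wrist_force"])
O=np.array([.528,.4398])
print("bar in tool",r.inv().apply(np.r_[O,.2]-p))
E
```

```text
[0.5378 0.4712 0.1587] [-1.7607 -1.485   4.1253]
bar in tool [-0.0518 -0.0047 -0.0089]
```

Call:
send_rows(dr=[[0, 0, 0], [0, 0, 0], [0, 0, 0], [0, 0, 0], [0, 0, 0], [0, 0, 0], [0, 0, 0], [0, 0, 0]], xyz=[[0, 0, 0], [0, 0, 0], [0, 0, 0], [0, 0, 0], [0, 0, 0], [0, 0, 0], [0, 0, 0], [0, 0, 0]], jaw=[58, 60, 62, 65, 70, 80, 95, 100])

```text
time_s: 17.45
eef_pos: [0.5378, 0.4713, 0.1583]
eef_rot: [0.233, 0.71, 0.606, -0.273]
wrist_force: [-0.5, 0.4, -0.6]
opening: 1.002
grasp_force: 0.0
```

Call:
send_rows(dr=[[0, 0, 0], [0, 0, 0], [0, 0, 0], [0, 0, 0], [0, 0, 0], [0, 0, 0], [0, 0, 0], [0, 0, 0]], xyz=[[0, 0, 0], [0, 0, 0], [0, 0, -1], [0, 0, -2.5], [0, 0, -4], [0, 0, -7], [0, 0, -10], [0, 0, -12]], jaw=[100, 100, 100, 100, 100, 100, 100, 100])

```text
time_s: 18.45
eef_pos: [0.5318, 0.5272, 0.2439]
eef_rot: [0.233, 0.711, 0.609, -0.262]
wrist_force: [-0.7, 0.7, 0.6]
opening: 0.999
grasp_force: 0.0
```

```bash
python3 - <<'E'
from h import *
p,r=pose(); m=r.as_matrix(); print(p,m,ctrl.get_obs()["q"],ctrl.get_obs()["wrist_force"])
a=ctrl.camera("scene"); crop("scene","s6",400,130,150,130,4,a)
go((.45,.40,.30),np.radians(-9))
E
```

```text
[0.5318 0.5272 0.2439] [[ 0.1197  0.9888 -0.0894]
 [ 0.7445 -0.1489 -0.6508]
 [-0.6568  0.0113 -0.754 ]] [ 0.7927  1.1328  0.2977 -0.5287  2.248   0.7242] [-0.7355  0.6602  0.611 ]
shift [-14.0285  -6.0674   4.9602]
dr [0.1438 6.8239 0.0323] q6 0.7241423880639182
```

View pics/s6.png

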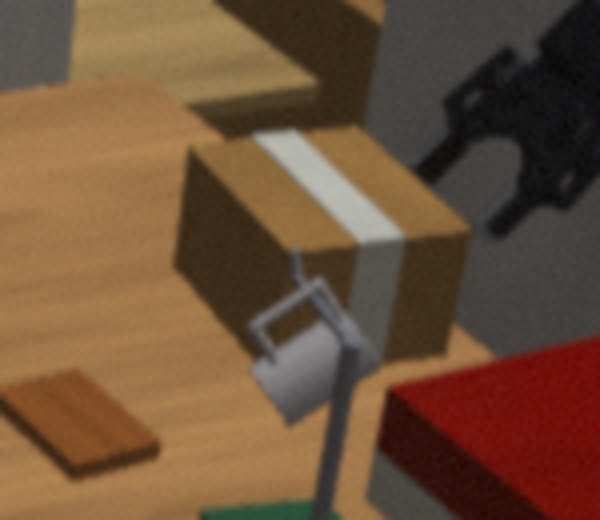

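The scene crop shows the pot hanging from the hook bar, with its handle over the bar at (315,285), and the gripper clear of it.

Call:
send_rows(dr=[[0, 0.5, 0], [0, 1.5, 0], [0, 2.5, 0], [0, 3.5, 0], [0, 4.5, 0], [0, 5.5, 0], [0, 6.5, 0], [0, 6.8, 0]], xyz=[[-1.5, -1, -0.6], [-3, -2, -1.3], [-4.5, -3, -2], [-6, -4, -2.6], [-7.2, -4.8, -3], [-8.2, -5.4, -3.5], [-8.2, -5.4, -3.5], [-8.2, -5.4, -3.5]], jaw=[100, 100, 100, 100, 100, 100, 100, 100])

```text
time_s: 19.5
eef_pos: [0.4733, 0.4961, 0.3255]
eef_rot: [0.006, 0.759, 0.652, 0.004]
wrist_force: [-0.5, 0.7, 0.5]
opening: 0.997
grasp_force: 0.0
```

```bash
python3 - <<'E'
from h import *
p,r=pose(); m=r.as_matrix(); print(p,"yhead",np.degrees(np.arctan2(m[1,1],m[0,1])),ctrl.get_obs()["q"])
im=ctrl.camera("top")
hsv=cv2.cvtColor(im,cv2.COLOR_RGB2HSV)
m=cv2.inRange(hsv,(5,180,120),(16,255,255))
for c in cv2.findContours(m,cv2.RETR_EXTERNAL,cv2.CHAIN_APPROX_NONE)[0]:
    if not 80<cv2.contourArea(c)<900: continue
    q=cv2.boxPoints(cv2.minAreaRect(c)); w=np.array([at("top",p,0.018)[:2] for p in q])
    print(cv2.contourArea(c),q.mean(0),w.mean(0),np.linalg.norm(w-np.roll(w,1,0),axis=1),np.degrees(np.arctan2(*(w[1]-w[0])[::-1])))
go((.6821,.1733,.25),np.radians(90)+np.radians(-86.5)); 
E
```

```text
[0.4733 0.4961 0.3255] yhead -8.683115686218079 [ 0.6415  0.3669  1.1836 -0.011   1.5825  0.7929]
387.5 [319.5385 181.1923] [ 0.6801 -0.0033] [0.0901 0.044  0.0902 0.0436] -77.59435404743577
394.5 [258.5948 179.8953] [0.6821 0.1735] [0.0854 0.0454 0.0854 0.045 ] -86.40492177143271
shift [-28.7266  25.425    7.8524]
dr [ 0.1181  0.0374 -2.0297] q6 0.7926909902000294
```

Call:
send_rows(dr=[[0, 0, 1.6], [0, 0, 3.2], [0, 0, 4.8], [0, 0, 6.4], [0, 0, 8], [0, 0, 9.6], [0, 0, 11.2], [0, 0, 12.95]], xyz=[[-4, 3.6, 0], [-8, 7.2, 0], [-12, 10.8, 0], [-16, 14.4, 1], [-20, 18, 4], [-24, 21.6, 8], [-28.7, 25.4, 12], [-28.7, 25.4, 12.5]], jaw=[100, 100, 100, 100, 100, 100, 100, 100])

```text
time_s: 20.55
eef_pos: [0.6822, 0.1701, 0.1973]
eef_rot: [0.005, 1.0, 0.028, 0.002]
wrist_force: [-0.4, 0.6, 0.1]
opening: 1.001
grasp_force: 0.0
```

```bash
cat >> h.py <<'E'
def books(n="wrist",z=.018,lo=80,hi=1e9):
    c=ctrl.calibration(n); im=ctrl.camera(n)
    m=cv2.inRange(cv2.cvtColor(im,cv2.COLOR_RGB2HSV),(5,180,100),(16,255,255)); out=[]
    for k in cv2.findContours(m,cv2.RETR_EXTERNAL,cv2.CHAIN_APPROX_NONE)[0]:
        if cv2.contourArea(k)<lo: continue
        w=np.array([at(n,q[0],z,c)[:2] for q in k]).astype(np.float32)
        (cx,cy),(a,b),t=cv2.minAreaRect(w)
        if a<b: a,b,t=b,a,t+90
        if a<.13: print("book",np.array([cx,cy]),"size",np.array([a,b]),"long axis deg",(t+90)%180-90)
def st():
    o=ctrl.get_obs(); p,r=pose(); m=r.as_matrix(); print(o["time_s"],p,"yhead",np.degrees(np.arctan2(m[1,1],m[0,1])),"tilt",m[:,2],"q",o["q"])
E
python3 - <<'E'
from h import *
st(); books(); print(ctrl.tip_extent)
go((.682,.1734,.024),np.radians(-86.4))
E
```

```text
20.55 [0.6822 0.1701 0.1973] yhead -86.83063406855608 tilt [ 0.0034 -0.0105 -0.9999] q [ 0.081   0.4845  1.278  -0.011   1.3766  1.5986]
book [0.6822 0.0013] size [0.0868 0.0481] long axis deg 11.586995124816895
book [0.6831 0.1731] size [0.0853 0.0412] long axis deg 3.850120782852173
book [ 0.8098 -0.179 ] size [0.0678 0.0233] long axis deg 8.957785606384277
0.019
shift [-0.0108 -0.5335 17.2218]
dr [ 0.1031 -0.017  -0.1409] q6 1.605655776153892
```

Call:
send_rows(dr=[[0.1, 0, 0], [0.1, 0, 0], [0.1, 0, 0], [0.1, 0, 0], [0.1, 0, 0], [0.1, 0, 0], [0.1, 0, 0], [0.1, 0, 0]], xyz=[[0.1, -0.5, 4], [0.1, -0.5, 9], [0.1, -0.5, 13], [0.1, -0.5, 16], [0.1, -0.5, 17.2], [0.1, -0.5, 17.2], [0.1, -0.5, 17.2], [0.1, -0.5, 17.2]], jaw=[100, 100, 100, 100, 100, 100, 0, 0])

```text
time_s: 21.6
eef_pos: [0.6847, 0.1774, 0.0308]
eef_rot: [-0.001, 0.999, 0.032, 0.005]
wrist_force: [0.1, -0.0, -0.1]
opening: 0.605
grasp_force: 0.0
```

Call:
send_rows(dr=[[0, 0, 0], [0, 0, 0], [0, 0, 0], [0, 0, 0], [0, 0, 0], [0, 0, 0], [0, 0, 0], [0, 0, 0]], xyz=[[0, 0, 0], [0, 0, 0], [0, 0, 0], [0, 0, -4], [0, 0, -9], [0, 0, -13], [0, 0, -14], [0, 0, -14]], jaw=[0, 0, 0, 0, 0, 0, 0, 0])

```text
time_s: 22.6
eef_pos: [0.6825, 0.1769, 0.1689]
eef_rot: [-0.001, 0.999, 0.032, 0.004]
wrist_force: [0.3, 0.7, -1.2]
opening: -0.002
grasp_force: 0.0
```

```bash
python3 - <<'E'
from h import *
st(); 
print(ctrl.get_obs()["opening"])
im=ctrl.camera("top"); crop("top","t7",225,150,220,160,3.5,im)
E
```

```text
22.6 [0.6825 0.1769 0.1689] yhead -86.3024565462682 tilt [ 0.008   0.0021 -1.    ] q [0.0851 0.5079 1.3031 0.0015 1.3224 1.591 ]
-0.0018525678826755362
```

View pics/t7.png

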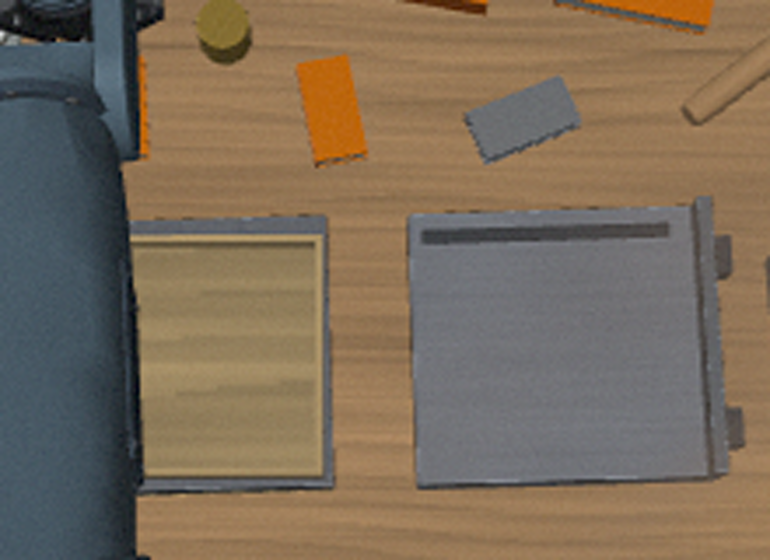

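The top crop shows book B and the tray undisturbed, with book A's edge partly behind the arm. The fingers shut above book A, so I'll measure again and go lower.

```bash
python3 - <<'E'
from h import *
st(); books(); 
go((.683,.173,.016),np.radians(-86.4))
E
```

```text
22.65 [0.6817 0.1768 0.1673] yhead -86.30220702732328 tilt [ 0.0054  0.0018 -1.    ] q [0.0851 0.5093 1.3044 0.0014 1.3223 1.591 ]
book [0.6835 0.0019] size [0.0876 0.0492] long axis deg 11.349503517150879
book [0.6828 0.173 ] size [0.0854 0.0415] long axis deg 4.269513130187988
shift [ 0.0902  0.4074 15.0438]
dr [-0.0142 -0.0379  0.0157] q6 1.5909963762998
```

Call:
send_rows(dr=[[0, 0, 0], [0, 0, 0], [0, 0, 0], [0, 0, 0], [0, 0, 0], [0, 0, 0], [0, 0, 0], [0, 0, 0]], xyz=[[0.1, 0.4, 4], [0.1, 0.4, 8], [0.1, 0.4, 12], [0.1, 0.4, 14.8], [0.1, 0.4, 14.8], [0.1, 0.4, 14.8], [0.1, 0.4, 14.8], [0.1, 0.4, 14.8]], jaw=[100, 100, 100, 100, 100, 100, 80, 80])

```text
time_s: 23.7
eef_pos: [0.6858, 0.1734, 0.0224]
eef_rot: [-0.001, 0.999, 0.032, 0.005]
wrist_force: [-0.1, 0.3, 0.2]
opening: 0.798
grasp_force: 0.0
```

Call:
send_rows(dr=[[0, 0, 0], [0, 0, 0], [0, 0, 0], [0, 0, 0], [0, 0, 0], [0, 0, 0], [0, 0, 0], [0, 0, 0]], xyz=[[0, 0, 0], [0, 0, 0], [0, 0, 0], [0, 0, 0], [0, 0, 0], [0, 0, 0], [0, 0, 0], [0, 0, 0]], jaw=[0, 0, 0, 0, 0, 0, 0, 0])

```text
time_s: 24.7
eef_pos: [0.6848, 0.1733, 0.0209]
eef_rot: [-0.001, 0.999, 0.032, 0.004]
wrist_force: [0.3, 0.3, -0.2]
opening: 0.0
grasp_force: 0.0
```

Call:
send_rows(dr=[[0, 0, 0], [0, 0, 0], [0, 0, 0], [0, 0, 0], [0, 0, 0], [0, 0, 0], [0, 0, 0], [0, 0, 0]], xyz=[[0, 0, -3], [0, 0, -6], [0, 0, -10], [0, 0, -13], [0, 0, -13], [0, 0, -13], [0, 0, -13], [0, 0, -13]], jaw=[0, 0, 50, 100, 100, 100, 100, 100])

```text
time_s: 25.7
eef_pos: [0.6831, 0.1729, 0.1493]
eef_rot: [-0.001, 0.999, 0.032, 0.003]
wrist_force: [0.1, -1.1, -0.2]
opening: 1.001
grasp_force: 0.0
```

```bash
python3 - <<'E'
from h import *
st(); books(); im=ctrl.camera("wrist"); crop("wrist","w8",0,0,640,480,1,im); print(proj("wrist",(.683,.173,.018)))
E
```

```text
25.7 [0.6831 0.1729 0.1493] yhead -86.30335557502626 tilt [ 0.005   0.0018 -1.    ] q [0.0793 0.5275 1.3159 0.0015 1.293  1.5852]
book [0.6836 0.002 ] size [0.0882 0.0498] long axis deg 11.731301307678223
book [0.6831 0.173 ] size [0.0863 0.0421] long axis deg 4.1696391105651855
[320.4921 231.3392]
```

View pics/w8.png

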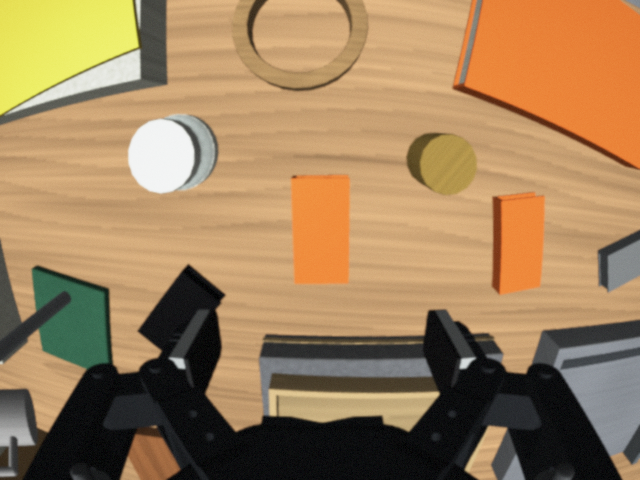

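The wrist view shows book A unmoved at (320,229), so the fingers did close above it. I'll go lower in small steps and watch the force.

Call:
send_rows(dr=[[0, 0, 0], [0, 0, 0], [0, 0, 0], [0, 0, 0], [0, 0, 0], [0, 0, 0], [0, 0, 0], [0, 0, 0]], xyz=[[0, 0, 4], [0, 0, 8], [0, 0, 12], [0, 0, 13], [0, 0, 13.2], [0, 0, 13.4], [0, 0, 13.6], [0, 0, 13.6]], jaw=[65, 65, 65, 65, 65, 65, 65, 65])

```text
time_s: 26.8
eef_pos: [0.6854, 0.1734, 0.0158]
eef_rot: [-0.001, 0.999, 0.032, 0.004]
wrist_force: [0.8, 0.6, -0.4]
opening: 0.651
grasp_force: 0.0
```

Call:
send_rows(dr=[[0, 0, 0], [0, 0, 0], [0, 0, 0], [0, 0, 0], [0, 0, 0], [0, 0, 0], [0, 0, 0], [0, 0, 0]], xyz=[[0, 0, 0], [0, 0, 0], [0, 0, 0], [0, 0, 0], [0, 0, 0], [0, 0, 0], [0, 0, 0], [0, 0, 0]], jaw=[50, 45, 45, 45, 45, 45, 45, 45])

```text
time_s: 27.8
eef_pos: [0.6849, 0.1733, 0.0149]
eef_rot: [-0.001, 0.999, 0.032, 0.004]
wrist_force: [0.1, 0.2, -0.1]
opening: 0.451
grasp_force: 0.0
```

Call:
send_rows(dr=[[0, 0, 0], [0, 0, 0], [0, 0, 0], [0, 0, 0], [0, 0, 0], [0, 0, 0], [0, 0, 0], [0, 0, 0]], xyz=[[0, 0, 0], [0, 0, 0.2], [0, 0, 0.3], [0, 0, 0.4], [0, 0, 0.5], [0, 0, 0.5], [0, 0, 0.5], [0, 0, 0.5]], jaw=[65, 65, 65, 65, 65, 65, 55, 45])

```text
time_s: 28.8
eef_pos: [0.6854, 0.1734, 0.0105]
eef_rot: [-0.001, 0.999, 0.032, 0.004]
wrist_force: [-0.7, -0.4, 3.7]
opening: 0.48
grasp_force: 60.7
```

```bash
python3 - <<'E'
from h import *
st(); o=ctrl.get_obs(); print(o["opening"],o["wrist_force"]); books()
im=ctrl.camera("wrist"); cv2.imwrite("pics/w9raw.png",im[:,:,::-1])
p,r=pose()
for z in (0,.019): print([proj("wrist",p+r.apply([0,s*.019,z])) for s in (-1,1)])
E
```

```text
28.8 [0.6854 0.1734 0.0105] yhead -86.29917260062025 tilt [ 0.0083  0.0021 -1.    ] q [0.0797 0.6948 1.366  0.0017 1.0723 1.5851]
0.48044849461692996 [-0.6934 -0.4457  3.7393]
book [0.6853 0.007 ] size [0.0922 0.0577] long axis deg 11.9912691116333
book [0.685 0.172] size [0.0884 0.0436] long axis deg 3.793383836746216
book [0.8274 0.0572] size [0.0592 0.0548] long axis deg 89.93061828613281
[array([276.0678, 312.4016]), array([362.1446, 312.5486])]
[array([280.4207, 293.7376]), array([358.328 , 293.8471])]
```

Call:
send_rows(dr=[[0, 0, 0], [0, 0, 0], [0, 0, 0], [0, 0, 0], [0, 0, 0], [0, 0, 0], [0, 0, 0], [0, 0, 0]], xyz=[[0, 0, 0], [0, 0, 0], [0, 0, 0.2], [0, 0, 0.4], [0, 0, 0.5], [0, 0, 0.5], [0, 0, 0.5], [0, 0, 0.5]], jaw=[65, 65, 65, 65, 65, 65, 65, 65])

```text
time_s: 29.9
eef_pos: [0.6851, 0.1733, 0.005]
eef_rot: [-0.001, 0.999, 0.032, 0.004]
wrist_force: [0.3, 0.9, 0.5]
opening: 0.656
grasp_force: 0.0
```

Call:
send_rows(dr=[[0, 0, 0], [0, 0, 0], [0, 0, 0], [0, 0, 0], [0, 0, 0], [0, 0, 0], [0, 0, 0], [0, 0, 0]], xyz=[[0, 0, 0], [0, 0, 0], [0, 0, 0], [0, 0, 0], [0, 0, 0], [0, 0, 0], [0, 0, 0], [0, 0, 0]], jaw=[55, 50, 40, 30, 30, 30, 30, 30])

```text
time_s: 30.9
eef_pos: [0.6854, 0.1733, 0.0054]
eef_rot: [-0.001, 0.999, 0.032, 0.004]
wrist_force: [-0.4, -0.6, 6.8]
opening: 0.496
grasp_force: 61.3
```

Call:
send_rows(dr=[[0, 0, 0], [0, 0, 0], [0, 0, 0], [0, 0, -1.7], [0, 0, -3.4], [0, 0, -5.1], [0, 0, -6.8], [0, 0, -8.5]], xyz=[[0, 0, -3], [0, 0, -7], [0, 0, -12], [-3, 1, -16], [-7, 2, -16], [-11, 3.5, -16], [-15, 5, -16], [-18.6, 5.8, -16]], jaw=[0, 0, 0, 0, 0, 0, 0, 0])

```text
time_s: 31.9
eef_pos: [0.4999, 0.1025, 0.1625]
eef_rot: [0.0, 0.887, 0.462, 0.003]
wrist_force: [0.9, -0.5, -0.3]
opening: 0.49
grasp_force: 61.0
```

```bash
python3 - <<'E'
from h import *
st(); print(ctrl.get_obs()["opening"]); go((.503,.103,.16),np.radians(1.4))
E
```

```text
31.9 [0.4999 0.1025 0.1625] yhead -34.99222863734735 tilt [ 0.0058  0.0019 -1.    ] q [-0.0322  0.1033  1.8355  0.0022  1.197   0.5778]
0.48954436828432846
shift [0.2229 0.2241 0.2503]
dr [ 0.0486 -0.0339 -6.0653] q6 0.577755952176211
```

Call:
send_rows(dr=[[0, 0, -1.6], [0, 0, -3.2], [0, 0, -4.8], [0, 0, -6.1], [0, 0, -6.1], [0, 0, -6.1], [0, 0, -6.1], [0, 0, -6.1]], xyz=[[0.2, 0.2, 0], [0.2, 0.2, 0], [0.2, 0.2, 0], [0.2, 0.2, 0], [0.2, 0.2, 3], [0.2, 0.2, 6], [0.2, 0.2, 6], [0.2, 0.2, 6]], jaw=[0, 0, 0, 0, 0, 0, 0, 0])

```text
time_s: 32.9
eef_pos: [0.5055, 0.1037, 0.104]
eef_rot: [0.002, 0.699, 0.715, 0.003]
wrist_force: [-0.3, 0.0, -0.0]
opening: 0.498
grasp_force: 61.0
```

```bash
python3 - <<'E'
from h import *
st(); go((.503,.103,.052),np.radians(1.4))
crop("wrist","w10",100,40,440,400,1.5)
E
```

```text
32.9 [0.5055 0.1037 0.104 ] yhead 1.301239662043241 tilt [ 0.0077  0.002  -1.    ] q [-0.0294  0.197   1.863   0.0025  1.074  -0.0533]
shift [-0.0731 -0.2886  5.1971]
dr [ 0.0741 -0.0174 -0.0164] q6 -0.053335930499367995
```

View pics/w10.png

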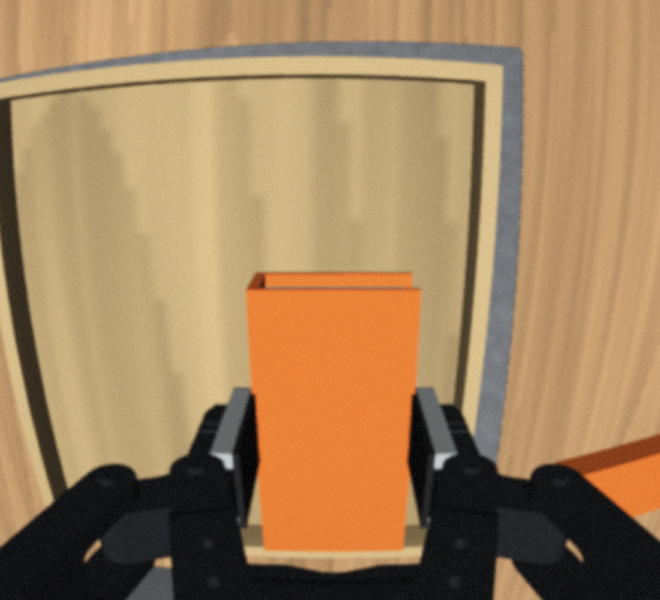

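The wrist view shows the book held level between the pads at crop (333,420). The tray's +x inner wall is at x=480, so there is little room for the finger there. I'll shift a little towards -x and lower.

Call:
send_rows(dr=[[0.07, 0, 0], [0.07, 0, 0], [0.07, 0, 0], [0.07, 0, 0], [0.07, 0, 0], [0.07, 0, 0], [0.07, 0, 0], [0.07, 0, 0]], xyz=[[-0.1, -0.6, 1], [-0.1, -0.6, 3], [-0.1, -0.6, 4.4], [-0.1, -0.6, 5.1], [-0.1, -0.6, 5.2], [-0.1, -0.6, 5.2], [-0.1, -0.6, 5.2], [-0.1, -0.6, 5.2]], jaw=[0, 0, 0, 0, 0, 0, 0, 0])

```text
time_s: 33.95
eef_pos: [0.4998, 0.1027, 0.0516]
eef_rot: [-0.0, 0.699, 0.715, 0.001]
wrist_force: [-0.1, 0.0, -0.3]
opening: 0.491
grasp_force: 61.1
```

Call:
send_rows(dr=[[0, 0, 0], [0, 0, 0], [0, 0, 0], [0, 0, 0], [0, 0, 0], [0, 0, 0], [0, 0, 0], [0, 0, 0]], xyz=[[0, 0, 0], [0, 0, 0], [0, 0, 0], [0, 0, 0], [0, 0, -2], [0, 0, -6], [0, 0, -11], [0, 0, -12]], jaw=[55, 60, 62, 62, 62, 62, 62, 100])

```text
time_s: 34.95
eef_pos: [0.5019, 0.1024, 0.1752]
eef_rot: [0.002, 0.699, 0.715, 0.003]
wrist_force: [0.7, 0.6, 0.4]
opening: 0.813
grasp_force: 0.0
```

```bash
python3 - <<'E'
from h import *
st(); books("wrist",.063); books("top",.018); go((.682,0,.2),np.radians(-78))
E
```

```text
34.95 [0.5019 0.1024 0.1752] yhead 1.302152743100211 tilt [ 0.007   0.0017 -1.    ] q [-0.0319  0.0912  1.8206  0.002   1.2228 -0.0554]
book [ 0.7354 -0.2066] size [0.0431 0.0209] long axis deg -56.6405143737793
book [ 0.8705 -0.158 ] size [0.0731 0.0201] long axis deg -43.014408111572266
book [0.6506 0.029 ] size [0.0751 0.0452] long axis deg 12.325028419494629
book [0.4995 0.1001] size [0.0862 0.0425] long axis deg -88.55658662319183
book [ 0.681  -0.0031] size [0.0882 0.0437] long axis deg 11.81447982788086
shift [-10.6545  17.9265  -2.6949]
dr [ 0.0137 -0.0339 13.2177] q6 -0.055377799235318145
```

Call:
send_rows(dr=[[0, 0, 1.65], [0, 0, 3.3], [0, 0, 4.95], [0, 0, 6.6], [0, 0, 8.25], [0, 0, 9.9], [0, 0, 11.55], [0, 0, 13.2]], xyz=[[-1, 2, -1], [-3, 5, -1], [-5, 9, -1], [-8, 13, -1], [-10, 17, -1], [-10.6, 17.9, -1], [-10.6, 17.9, -1], [-10.6, 17.9, -1]], jaw=[100, 100, 100, 100, 100, 100, 100, 100])

```text
time_s: 36.05
eef_pos: [0.6797, 0.0005, 0.1778]
eef_rot: [-0.002, 0.995, 0.102, -0.002]
wrist_force: [0.3, 0.5, -0.3]
opening: 1.0
grasp_force: 0.0
```

```bash
python3 - <<'E'
from h import *
st(); books(); go((.683,-.002,.006),np.radians(-78.2))
E
```

```text
36.05 [0.6797 0.0005 0.1778] yhead -78.25375611482919 tilt [-0.0045  0.0027 -1.    ] q [-0.1744  0.4544  1.3607  0.0019  1.3314  1.1909]
book [0.4576 0.0747] size [0.0517 0.0237] long axis deg 0.495944619178772
book [ 0.6829 -0.0033] size [0.0852 0.0416] long axis deg 11.32972240447998
shift [ 0.3421  0.3748 17.1952]
dr [-0.0333  0.0354 -0.0719] q6 1.1975992665434965
```

Call:
send_rows(dr=[[0, 0, 0], [0, 0, 0], [0, 0, 0], [0, 0, 0], [0, 0, 0], [0, 0, 0], [0, 0, 0], [0, 0, 0]], xyz=[[0.3, 0.4, 4], [0.3, 0.4, 9], [0.3, 0.4, 13], [0.3, 0.4, 15.5], [0.3, 0.4, 16.8], [0.3, 0.4, 17.2], [0.3, 0.4, 17.2], [0.3, 0.4, 17.2]], jaw=[100, 100, 80, 70, 65, 65, 65, 65])

```text
time_s: 37.1
eef_pos: [0.6857, -0.0026, 0.0106]
eef_rot: [-0.001, 0.994, 0.106, 0.001]
wrist_force: [0.2, -0.3, 0.1]
opening: 0.652
grasp_force: 0.0
```

Call:
send_rows(dr=[[0, 0, 0], [0, 0, 0], [0, 0, 0], [0, 0, 0], [0, 0, 0], [0, 0, 0], [0, 0, 0], [0, 0, 0]], xyz=[[0, 0, 0], [0, 0, 0], [0, 0, 0], [0, 0, 0], [0, 0, 0], [0, 0, -3], [0, 0, -7], [0, 0, -11]], jaw=[55, 40, 30, 30, 30, 30, 30, 30])

```text
time_s: 38.1
eef_pos: [0.6844, -0.0026, 0.1203]
eef_rot: [-0.001, 0.994, 0.105, -0.0]
wrist_force: [-0.2, -0.9, -0.5]
opening: 0.476
grasp_force: 60.6
```

```bash
python3 - <<'E'
from h import *
st(); go((.426,.101,.16),np.radians(1.4))
E
```

```text
38.1 [ 0.6844 -0.0026  0.1203] yhead -77.89385018442326 tilt [-0.0002  0.0019 -1.    ] q [-0.1777  0.5193  1.3903  0.0019  1.2326  1.1812]
shift [-23.0951 -15.5596  -3.9443]
dr [ -0.014   -0.0138 -13.2156] q6 1.18118947240668
```

Call:
send_rows(dr=[[0, 0, 0], [0, 0, -1.7], [0, 0, -3.4], [0, 0, -5.1], [0, 0, -6.8], [0, 0, -8.5], [0, 0, -10.2], [0, 0, -11.9]], xyz=[[0, 0, -4], [-3, -2, -4], [-7, -5, -4], [-11, -8, -4], [-15, -10.5, -4], [-19, -13, -4], [-22, -15, -4], [-23.1, -15.6, -4]], jaw=[30, 30, 30, 30, 30, 30, 30, 30])

```text
time_s: 39.1
eef_pos: [0.4241, 0.1022, 0.1594]
eef_rot: [-0.001, 0.744, 0.669, 0.001]
wrist_force: [-0.1, 1.2, -0.4]
opening: 0.475
grasp_force: 60.7
```

```bash
python3 - <<'E'
from h import *
st(); print(ctrl.get_obs()["opening"]); go((.426,.101,.055),np.radians(1.4))
E
```

```text
39.1 [0.4241 0.1022 0.1594] yhead -6.092780911565577 tilt [-0.     0.002 -1.   ] q [-0.0385 -0.0609  2.0099  0.0021  1.1926  0.0671]
0.4748304663487236
shift [-0.1201  0.2033 10.4435]
dr [-0.0008 -0.019  -1.2488] q6 0.06707500312697791
```

Call:
send_rows(dr=[[0, 0, -1.25], [0, 0, -1.25], [0, 0, -1.25], [0, 0, -1.25], [0, 0, -1.25], [0, 0, -1.25], [0, 0, -1.25], [0, 0, -1.25]], xyz=[[-0.1, 0, 0], [-0.1, 0, 3], [-0.1, 0, 6], [-0.1, 0, 8.5], [-0.1, 0, 10], [-0.1, 0, 10.4], [-0.1, 0, 10.4], [-0.1, 0, 10.4]], jaw=[30, 30, 30, 30, 30, 30, 30, 30])

```text
time_s: 40.1
eef_pos: [0.4258, 0.1006, 0.0567]
eef_rot: [-0.001, 0.701, 0.713, 0.0]
wrist_force: [-6.8, -0.7, 13.0]
opening: 0.482
grasp_force: 63.0
```

Call:
send_rows(dr=[[0, 0, 0], [0, 0, 0], [0, 0, 0], [0, 0, 0], [0, 0, 0], [0, 0, 0], [0, 0, 0], [0, 0, 0]], xyz=[[0, 0, 0], [0, 0, 0], [0, 0, 0], [0, 0, 0], [0, 0, -2], [0, 0, -6], [0, 0, -11], [0, 0, -12]], jaw=[55, 60, 62, 62, 62, 62, 62, 100])

```text
time_s: 41.1
eef_pos: [0.4283, 0.1003, 0.1788]
eef_rot: [0.002, 0.701, 0.713, 0.003]
wrist_force: [-0.3, 0.7, -0.3]
opening: 0.807
grasp_force: 0.0
```

```bash
python3 - <<'E'
from h import *
st(); books("wrist",.063,lo=1000); books("top",.063); books("top",.018)
E
```

```text
41.1 [0.4283 0.1003 0.1788] yhead 1.002773906807794 tilt [ 0.0066  0.0016 -1.    ] q [-0.0425 -0.0834  1.9882  0.002   1.2303 -0.0606]
book [0.4257 0.0974] size [0.0866 0.0425] long axis deg -89.17230999469757
book [0.4981 0.0999] size [0.0869 0.0451] long axis deg -88.34101271629333
```

Call:
send_rows(dr=[[0, 0, -0.1], [0, 0, -0.1], [0, 0, -0.1], [0, 0, -0.1], [0, 0, -0.1], [0, 0, -0.1], [0, 0, -0.1], [0, 0, -0.1]], xyz=[[5, 1, 0], [10, 2, 0], [15, 3, 0], [16.4, 3.6, 2], [16.4, 3.6, 6], [16.4, 3.6, 10], [16.4, 3.6, 13], [16.4, 3.6, 13]], jaw=[100, 100, 100, 100, 100, 100, 100, 100])

```text
time_s: 42.25
eef_pos: [0.4552, 0.2639, 0.0413]
eef_rot: [-0.003, 0.697, 0.717, -0.003]
wrist_force: [-0.6, 1.4, 0.1]
opening: 1.0
grasp_force: 0.0
```

```bash
python3 - <<'E'
from h import *
st(); go((.4615,.265,.01),np.radians(1.8)); print(ctrl.get_obs()["wrist_force"])
E
```

```text
42.25 [0.4552 0.2639 0.0413] yhead 1.5940074763355725 tilt [-0.009  -0.0009 -1.    ] q [0.2986 0.3314 1.8488 0.0021 0.9703 0.2695]
shift [0.0909 0.6652 3.1213]
dr [-0.0864  0.0064 -0.0343] q6 0.26954363356845806
[-0.6389  1.3774  0.0769]
```

Call:
send_rows(dr=[[-0.05, 0, 0], [-0.05, 0, 0], [-0.05, 0, 0], [-0.05, 0, 0], [-0.05, 0, 0], [-0.05, 0, 0], [-0.05, 0, 0], [-0.05, 0, 0]], xyz=[[0, 0.6, 1.5], [0, 0.6, 2.5], [0, 0.6, 3], [0, 0.6, 3.3], [0, 0.6, 3.6], [0, 0.6, 3.8], [0, 0.6, 3.9], [0, 0.6, 3.9]], jaw=[100, 100, 100, 100, 100, 100, 100, 100])

```text
time_s: 43.25
eef_pos: [0.4652, 0.2655, 0.0067]
eef_rot: [0.001, 0.697, 0.717, 0.003]
wrist_force: [0.5, 0.4, 0.7]
opening: 1.001
grasp_force: 0.0
```

Call:
send_rows(dr=[[0, 0, 0], [0, 0, 0], [0, 0, 0], [0, 0, 0], [0, 0, 0], [0, 0, 0], [0, 0, 0], [0, 0, 0]], xyz=[[0, 0, 0.1], [0, 0, 0.2], [0, 0, 0.3], [0, 0, 0.4], [0, 0, 0.4], [0, 0, 0.4], [0, 0, 0.4], [0, 0, 0.4]], jaw=[100, 100, 100, 100, 100, 100, 100, 100])

```text
time_s: 44.25
eef_pos: [0.4652, 0.2655, 0.0027]
eef_rot: [0.001, 0.697, 0.717, 0.003]
wrist_force: [-0.8, -0.3, -0.6]
opening: 0.998
grasp_force: 0.0
```

Call:
send_rows(dr=[[0, 0, 0], [0, 0, 0], [0, 0, 0], [0, 0, 0], [0, 0, 0], [0, 0, 0], [0, 0, 0], [0, 0, 0]], xyz=[[0, 0, 0.1], [0, 0, 0.2], [0, 0, 0.3], [0, 0, 0.4], [0, 0, 0.4], [0, 0, 0.4], [0, 0, 0.4], [0, 0, 0.4]], jaw=[100, 100, 100, 100, 100, 100, 100, 100])

```text
time_s: 45.25
eef_pos: [0.4652, 0.2655, -0.0013]
eef_rot: [0.001, 0.697, 0.717, 0.003]
wrist_force: [-0.5, -0.4, -0.5]
opening: 1.002
grasp_force: 0.0
```

Call:
send_rows(dr=[[0, 0, 0], [0, 0, 0], [0, 0, 0], [0, 0, 0], [0, 0, 0], [0, 0, 0], [0, 0, 0], [0, 0, 0]], xyz=[[0, 0, 0.1], [0, 0, 0.2], [0, 0, 0.3], [0, 0, 0.4], [0, 0, 0.4], [0, 0, 0.4], [0, 0, 0.4], [0, 0, 0.4]], jaw=[100, 100, 100, 100, 100, 100, 100, 100])

```text
time_s: 46.25
eef_pos: [0.4652, 0.2655, -0.0053]
eef_rot: [0.001, 0.697, 0.717, 0.003]
wrist_force: [-0.1, 0.5, -0.7]
opening: 0.999
grasp_force: 0.0
```

Call:
send_rows(dr=[[0, 0, 0], [0, 0, 0], [0, 0, 0], [0, 0, 0], [0, 0, 0], [0, 0, 0], [0, 0, 0], [0, 0, 0]], xyz=[[0, 0, 0.1], [0, 0, 0.2], [0, 0, 0.3], [0, 0, 0.4], [0, 0, 0.5], [0, 0, 0.5], [0, 0, 0.5], [0, 0, 0.5]], jaw=[100, 100, 100, 100, 100, 100, 100, 100])

```text
time_s: 47.25
eef_pos: [0.4653, 0.2655, -0.0103]
eef_rot: [0.001, 0.697, 0.717, 0.003]
wrist_force: [0.0, 0.3, 0.4]
opening: 0.997
grasp_force: 0.0
```

Call:
send_rows(dr=[[0, 0, 0], [0, 0, 0], [0, 0, 0], [0, 0, 0], [0, 0, 0], [0, 0, 0], [0, 0, 0], [0, 0, 0]], xyz=[[0, 0, 0.1], [0, 0, 0.2], [0, 0, 0.3], [0, 0, 0.4], [0, 0, 0.4], [0, 0, 0.4], [0, 0, 0.4], [0, 0, 0.4]], jaw=[100, 100, 100, 100, 100, 100, 100, 100])

```text
time_s: 48.25
eef_pos: [0.4653, 0.2655, -0.0143]
eef_rot: [0.001, 0.697, 0.717, 0.003]
wrist_force: [-0.8, -0.4, -0.4]
opening: 0.999
grasp_force: 0.0
```

Call:
send_rows(dr=[[0, 0, 0], [0, 0, 0], [0, 0, 0], [0, 0, 0], [0, 0, 0], [0, 0, 0], [0, 0, 0], [0, 0, 0]], xyz=[[0, 0, 0.1], [0, 0, 0.2], [0, 0, 0.3], [0, 0, 0.4], [0, 0, 0.4], [0, 0, 0.4], [0, 0, 0.4], [0, 0, 0.4]], jaw=[100, 100, 100, 100, 100, 100, 100, 100])

```text
time_s: 49.25
eef_pos: [0.4653, 0.2656, -0.0162]
eef_rot: [0.001, 0.697, 0.717, 0.002]
wrist_force: [-7.0, -3.4, 24.6]
opening: 0.999
grasp_force: 12.2
```

Call:
send_rows(dr=[[0, 0, 0], [0, 0, 0], [0, 0, 0], [0, 0, 0], [0, 0, 0], [0, 0, 0], [0, 0, 0], [0, 0, 0]], xyz=[[0, 0, -2], [0, 0, -4], [0, 0, -5], [0, 0, -5], [0, 0, -5], [-1, 0, -5], [-2, 0, -5], [-2, 0, -5]], jaw=[100, 100, 100, 100, 100, 100, 100, 100])

```text
time_s: 50.25
eef_pos: [0.4654, 0.2444, 0.0313]
eef_rot: [0.001, 0.698, 0.716, 0.002]
wrist_force: [-0.3, 0.6, 0.4]
opening: 0.999
grasp_force: 0.0
```

```bash
python3 - <<'E'
from h import *
st(); go((.474,.02,.032),np.radians(1.8)); print(ctrl.get_obs()["wrist_force"])
p,r=pose(); print(r.as_matrix())
E
```

```text
50.25 [0.4654 0.2444 0.0313] yhead 1.5165932547420444 tilt [ 0.0045  0.0017 -1.    ] q [0.2572 0.3407 1.863  0.0006 0.9332 0.2303]
shift [-22.4508   0.2669  -0.1055]
dr [ 0.0432 -0.0148 -0.0472] q6 0.23033491472163797
[-0.2641  0.6079  0.3535]
[[-0.0265  0.9996  0.0045]
 [ 0.9996  0.0265  0.0017]
 [ 0.0016  0.0045 -1.    ]]
```

Call:
send_rows(dr=[[0, 0, -0.05], [0, 0, -0.05], [0, 0, -0.05], [0, 0, -0.05], [0, 0, -0.05], [0, 0, -0.05], [0, 0, -0.05], [0, 0, -0.05]], xyz=[[-1, 0, -0.1], [-2, 0, -0.1], [-2.8, 0, -0.1], [-3.6, 0, -0.1], [-4.4, 0, -0.1], [-5.2, 0, -0.1], [-6, 0, -0.1], [-7, 0, -0.1]], jaw=[100, 100, 100, 100, 100, 100, 100, 100])

```text
time_s: 51.25
eef_pos: [0.4676, 0.175, 0.0326]
eef_rot: [0.001, 0.695, 0.719, 0.003]
wrist_force: [-0.1, 3.4, 1.9]
opening: 0.999
grasp_force: 2.0
```

```bash
cat >> h.py <<'E'
def tray():
    im=ctrl.camera("top"); hsv=cv2.cvtColor(im,cv2.COLOR_RGB2HSV); cv2.imwrite("pics/last.png",im[:,:,::-1])
    m=cv2.inRange(hsv,(5,180,100),(16,255,255)); books("top",.063)
E
python3 - <<'E'
from h import *
st(); print(ctrl.get_obs()["wrist_force"]); tray()
E
```

```text
51.25 [0.4676 0.175  0.0326] yhead 1.9105246671312661 tilt [ 0.0056  0.0022 -1.    ] q [0.119  0.289  1.9305 0.0019 0.9164 0.0844]
[-0.1375  3.3531  1.8554]
book [0.4303 0.052 ] size [0.0824 0.0443] long axis deg -89.10096502304077
book [0.5036 0.0552] size [0.0856 0.0444] long axis deg -86.771235704422
```

Call:
send_rows(dr=[[0, 0, 0], [0, 0, 0], [0, 0, 0], [0, 0, 0], [0, 0, 0], [0, 0, 0], [0, 0, 0], [0, 0, 0]], xyz=[[-1.1, 0, 0.1], [-2.2, 0, 0.1], [-3.3, 0, 0.1], [-4.4, 0, 0.1], [-5.5, 0, 0.1], [-6.6, 0, 0.1], [-7.8, 0, 0.1], [-9, 0, 0.1]], jaw=[100, 100, 100, 100, 100, 100, 100, 100])

```text
time_s: 52.35
eef_pos: [0.4708, 0.0853, 0.0317]
eef_rot: [0.001, 0.695, 0.719, 0.003]
wrist_force: [0.2, 4.8, 4.0]
opening: 0.997
grasp_force: 2.8
```

```bash
python3 - <<'E'
from h import *
st(); print(ctrl.get_obs()["wrist_force"]); tray()
E
```

```text
52.35 [0.4708 0.0853 0.0317] yhead 1.8958376930625156 tilt [ 0.006   0.0026 -1.    ] q [-0.0716  0.2513  1.9831  0.0039  0.9015 -0.1071]
[0.1582 4.8404 3.9783]
book [ 0.4329 -0.0385] size [0.0823 0.0415] long axis deg -89.28906381130219
book [ 0.5068 -0.0351] size [0.0831 0.045 ] long axis deg -89.13834595680237
```

Call:
send_rows(dr=[[0, 0, 0], [0, 0, 0], [0, 0, 0], [0, 0, 0], [0, 0, 0], [0, 0, 0], [0, 0, 0], [0, 0, 0]], xyz=[[-1.1, 0, 0], [-2.2, 0, 0], [-3.3, 0, 0], [-4.4, 0, 0], [-5.5, 0, 0], [-6.6, 0, 0], [-7.8, 0, 0], [-9, 0, 0]], jaw=[100, 100, 100, 100, 100, 100, 100, 100])

```text
time_s: 53.45
eef_pos: [0.4734, -0.0051, 0.0312]
eef_rot: [0.001, 0.695, 0.719, 0.003]
wrist_force: [0.3, 5.9, 3.9]
opening: 0.997
grasp_force: 2.8
```

Call:
send_rows(dr=[[0, 0, 0], [0, 0, 0], [0, 0, 0], [0, 0, 0], [0, 0, 0], [0, 0, 0], [0, 0, 0], [0, 0, 0]], xyz=[[-1, 0, 0], [-2, 0, 0], [-3, 0, 0], [-4, 0, 0], [-5, 0, 0], [-5.7, 0, 0], [-6.2, 0, 0], [-6.5, 0, 0]], jaw=[100, 100, 100, 100, 100, 100, 100, 100])

```text
time_s: 54.45
eef_pos: [0.4754, -0.0697, 0.031]
eef_rot: [0.001, 0.695, 0.719, 0.003]
wrist_force: [-0.1, 5.8, 4.8]
opening: 1.0
grasp_force: 2.9
```

```bash
python3 - <<'E'
from h import *
st(); print(ctrl.get_obs()["wrist_force"]); tray()
E
```

```text
54.45 [ 0.4754 -0.0697  0.031 ] yhead 1.8781915297795584 tilt [ 0.0048  0.0024 -1.    ] q [-0.396   0.2577  1.9767  0.0052  0.9037 -0.432 ]
[-0.0987  5.757   4.8137]
book [ 0.4376 -0.1904] size [0.0853 0.0415] long axis deg -89.29035490751266
book [ 0.5117 -0.1895] size [0.0798 0.0445] long axis deg -86.99436330795288
```

Call:
send_rows(dr=[[0, 0, 0], [0, 0, 0], [0, 0, 0], [0, 0, 0], [0, 0, 0], [0, 0, 0], [0, 0, 0], [0, 0, 0]], xyz=[[-0.2, 0, 0], [-0.4, 0, 0], [-0.6, 0, 0], [-0.8, 0, 0], [-0.9, 0, 0], [-1, 0, 0], [-1, 0, 0], [-1, 0, 0]], jaw=[100, 100, 100, 100, 100, 100, 100, 100])

```text
time_s: 55.55
eef_pos: [0.4758, -0.0795, 0.0309]
eef_rot: [0.001, 0.695, 0.719, 0.002]
wrist_force: [-1.0, 3.4, 1.7]
opening: 1.001
grasp_force: 1.8
```

Call:
send_rows(dr=[[0, 0, 0], [0, 0, 0], [0, 0, 0], [0, 0, 0], [0, 0, 0], [0, 0, 0], [0, 0, 0], [0, 0, 0]], xyz=[[-0.1, 0, 0], [-0.2, 0, 0], [-0.3, 0, 0], [-0.3, 0, 0], [-0.3, 0, 0], [-0.3, 0, 0], [-0.3, 0, 0], [-0.3, 0, 0]], jaw=[100, 100, 100, 100, 100, 100, 100, 100])

```text
time_s: 56.55
eef_pos: [0.4757, -0.0805, 0.0309]
eef_rot: [-0.0, 0.695, 0.719, 0.003]
wrist_force: [0.2, 13.3, 6.2]
opening: 1.0
grasp_force: 6.6
```

Call:
send_rows(dr=[[0, 0, 0], [0, 0, 0], [0, 0, 0], [0, 0, 0], [0, 0, 0], [0, 0, 0], [0, 0, 0], [0, 0, 0]], xyz=[[-0.1, 0, 0], [-0.2, 0, 0], [-0.2, 0, 0], [-0.2, 0, 0], [-0.2, 0, 0], [-0.2, 0, 0], [-0.2, 0, 0], [-0.2, 0, 0]], jaw=[100, 100, 100, 100, 100, 100, 100, 100])

```text
time_s: 57.55
eef_pos: [0.4754, -0.0807, 0.0309]
eef_rot: [-0.001, 0.695, 0.719, 0.004]
wrist_force: [-1.6, 21.8, 9.0]
opening: 0.999
grasp_force: 10.9
```

Call:
send_rows(dr=[[0, 0, 0], [0, 0, 0], [0, 0, 0], [0, 0, 0], [0, 0, 0], [0, 0, 0], [0, 0, 0], [0, 0, 0]], xyz=[[0.5, 0, 0], [1.5, 0, 0], [3, 0, 0], [5, 0, 0], [5, 0, -6], [5, 0, -12], [5, 0, -17], [5, 0, -18]], jaw=[100, 100, 100, 100, 100, 100, 100, 100])

```text
time_s: 58.55
eef_pos: [0.4757, -0.035, 0.2151]
eef_rot: [0.005, 0.695, 0.719, 0.004]
wrist_force: [1.2, 0.2, -0.2]
opening: 1.004
grasp_force: 0.0
```

```bash
python3 - <<'E'
from h import *
st(); print(ctrl.get_obs()["wrist_force"]); tray()
im=cv2.imread("pics/last.png")
crop("top","t11",300,165,190,140,4,im[:,:,::-1])
go((.516,-.414,.2),np.radians(-87))
E
```

```text
58.55 [ 0.4757 -0.035   0.2151] yhead 1.9180605237823 tilt [ 0.0125 -0.0006 -0.9999] q [-0.3254 -0.0399  1.8694  0.0035  1.3001 -0.3598]
[ 1.221   0.1659 -0.2485]
book [ 0.4553 -0.1682] size [0.085  0.0444] long axis deg -89.28043341636658
book [ 0.5122 -0.1972] size [0.0859 0.044 ] long axis deg -86.77069282531738
shift [-38.0495   2.9164   1.1958]
dr [ 0.0524 -0.0628 14.8182] q6 -0.36015130393626293
```

View pics/t11.png

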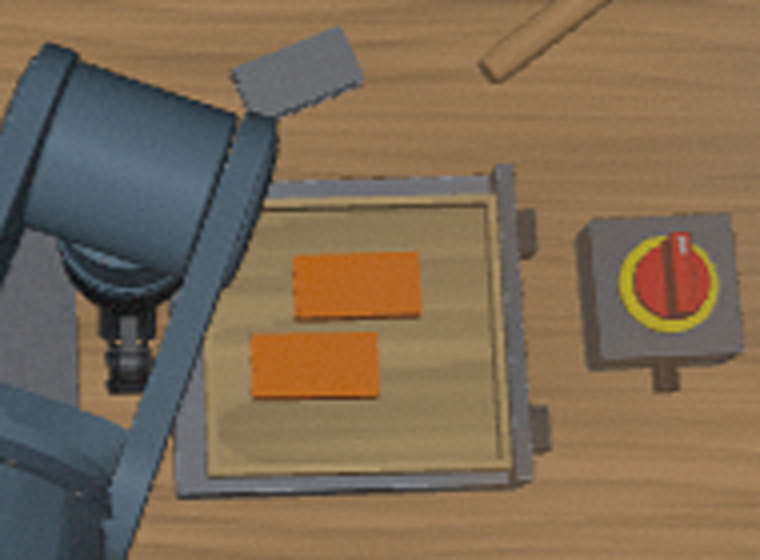

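The top crop shows the tray flush and square against the stop at crop (505,320). Both orange books lie flat inside at (357,285) and (315,365). One of them has shifted about 3 cm within the tray. The isolator bar is in line with its box, so it is still off. Now I'll turn it on.

Call:
send_rows(dr=[[0, 0, 1.7], [0, 0, 3.4], [0, 0, 5.1], [0, 0, 6.8], [0, 0, 8.5], [0, 0, 10.2], [0, 0, 11.9], [0, 0, 13.6]], xyz=[[-5, 0.4, 0.5], [-10, 0.8, 0.5], [-15, 1.2, 0.5], [-20, 1.6, 0.5], [-25, 2, 0.5], [-30, 2.4, 0.5], [-36, 2.8, 0.5], [-38, 2.9, 0.5]], jaw=[100, 100, 100, 100, 100, 100, 100, 100])

```text
time_s: 59.65
eef_pos: [0.5137, -0.4159, 0.2017]
eef_rot: [-0.002, 0.996, 0.085, 0.001]
wrist_force: [-0.4, 1.2, 0.3]
opening: 1.004
grasp_force: 0.0
```

```bash
python3 - <<'E'
from h import *
st(); go((.515,-.4145,.076),np.radians(-87.8))
c=ctrl.calibration("wrist"); im=ctrl.camera("wrist")
hsv=cv2.cvtColor(im,cv2.COLOR_RGB2HSV); m=cv2.inRange(hsv,(24,150,120),(34,255,255)); m2=cv2.inRange(hsv,(0,170,90),(4,255,255))|cv2.inRange(hsv,(174,170,90),(180,255,255))
for mm,z in ((m,.057),(m2,.057)):
    k=[k for k in cv2.findContours(mm,cv2.RETR_EXTERNAL,cv2.CHAIN_APPROX_NONE)[0] if cv2.contourArea(k)>300]
    for q in k:
        w=np.array([at("wrist",u[0],z,c)[:2] for u in q]).astype(np.float32)
        print(cv2.contourArea(q),q.mean(0),cv2.minAreaRect(w))
E
```

```text
59.65 [ 0.5137 -0.4159  0.2017] yhead -80.2073052091951 tilt [ 0.002   0.0048 -1.    ] q [-0.8622  0.3912  1.3979  0.0048  1.3548  0.5367]
shift [ 0.1218 -0.0639 12.567 ]
dr [-0.0441 -0.0238  1.2654] q6 0.5366872175741368
1359.0 [[320.1728 219.8115]] ((0.5164709687232971, -0.4146369397640228), (0.06531815975904465, 0.06518133729696274), 4.416767120361328)
3219.5 [[319.0338 232.5121]] ((0.5074368715286255, -0.4121515452861786), (0.050969477742910385, 0.0637369155883789), 63.849891662597656)
```

Call:
send_rows(dr=[[0, 0, 1], [0, 0, 1.25], [0, 0, 1.25], [0, 0, 1.25], [0, 0, 1.25], [0, 0, 1.25], [0, 0, 1.25], [0, 0, 1.25]], xyz=[[0.3, 0, 2], [0.3, 0, 5], [0.3, 0, 8], [0.3, 0, 11], [0.3, 0, 12.5], [0.3, 0, 12.6], [0.3, 0, 12.6], [0.3, 0, 12.6]], jaw=[100, 100, 100, 100, 100, 100, 100, 100])

```text
time_s: 60.7
eef_pos: [0.5195, -0.4136, 0.0811]
eef_rot: [0.0, 1.0, 0.025, 0.003]
wrist_force: [0.4, 0.1, 0.7]
opening: 1.002
grasp_force: 0.0
```

Call:
send_rows(dr=[[0, 0, 0], [0, 0, 0], [0, 0, 0], [0, 0, 0], [0, 0, 0], [0, 0, 0], [0, 0, 0], [0, 0, 0]], xyz=[[0, 0, 0], [0, 0, 0], [0, 0, 0], [0, 0, 0], [0, 0, 0], [0, 0, 0], [0, 0, 0], [0, 0, 0]], jaw=[50, 20, 5, 5, 5, 5, 5, 5])

```text
time_s: 61.7
eef_pos: [0.5188, -0.4125, 0.0798]
eef_rot: [-0.001, 1.0, 0.025, 0.003]
wrist_force: [-1.9, 3.8, 4.5]
opening: 0.151
grasp_force: 59.8
```

```bash
python3 - <<'E'
from h import *
st(); o=ctrl.get_obs(); print(o["wrist_force"],o["torque"],o["opening"],pose()[1].as_matrix())
E
```

```text
61.7 [ 0.5188 -0.4125  0.0798] yhead -87.19135081351598 tilt [ 0.0052  0.0025 -1.    ] q [-0.8532  0.5229  1.4759  0.0061  1.1412  0.666 ]
[-1.8685  3.7538  4.5257] [0.6179 0.281  0.0881] 0.15140805303673024 [[ 0.9988  0.049   0.0052]
 [ 0.049  -0.9988  0.0025]
 [ 0.0053 -0.0022 -1.    ]]
```

Call:
send_rows(dr=[[0, 0, 1.4], [0, 0, 2.9], [0, 0, 4.4], [0, 0, 5.9], [0, 0, 7.4], [0, 0, 8.9], [0, 0, 10.4], [0, 0, 11.5]], xyz=[[-0.1, 0, 0], [-0.1, 0, 0], [-0.1, 0, 0], [-0.1, 0, 0], [-0.1, 0, 0], [-0.1, 0, 0], [-0.1, 0, 0], [-0.1, 0, 0]], jaw=[5, 5, 5, 5, 5, 5, 5, 5])

```text
time_s: 62.7
eef_pos: [0.517, -0.4153, 0.0798]
eef_rot: [-0.0, 0.837, -0.548, 0.002]
wrist_force: [-3.8, -4.6, 1.3]
opening: 0.149
grasp_force: 59.3
```

```bash
python3 - <<'E'
from h import *
st(); o=ctrl.get_obs(); print(o["wrist_force"],o["torque"],o["opening"])
E
```

```text
62.7 [ 0.517  -0.4153  0.0798] yhead -156.45326525659155 tilt [ 0.0046 -0.002  -1.    ] q [-0.8564  0.5221  1.4771  0.0024  1.1379  1.8732]
[-3.7544 -4.6034  1.3297] [-0.9329  0.8801  0.1361] 0.14894254430871293
```

Call:
send_rows(dr=[[0, 0, 0.6], [0, 0, 1.2], [0, 0, 1.8], [0, 0, 2.4], [0, 0, 2.9], [0, 0, 2.9], [0, 0, 2.9], [0, 0, 2.9]], xyz=[[0, 0, 0], [0, 0, 0], [0, 0, 0], [0, 0, 0], [0, 0, 0], [0, 0, 0], [0, 0, 0], [0, 0, 0]], jaw=[5, 5, 5, 5, 5, 5, 5, 5])

```text
time_s: 63.7
eef_pos: [0.5165, -0.4155, 0.0799]
eef_rot: [0.0, 0.747, -0.665, 0.002]
wrist_force: [-5.7, -4.8, 2.5]
opening: 0.149
grasp_force: 85.3
```

```bash
python3 - <<'E'
from h import *
st(); o=ctrl.get_obs(); print(o["wrist_force"],o["torque"],o["opening"])
E
```

```text
63.7 [ 0.5165 -0.4155  0.0799] yhead -173.36090436091035 tilt [ 0.0029 -0.0029 -1.    ] q [-0.8562  0.5218  1.4773  0.0003  1.1384  2.1694]
[-5.6585 -4.7901  2.4975] [-0.8806  1.0981  2.1218] 0.14918662265467142
```

Call:
send_rows(dr=[[0, 0, -0.4], [0, 0, -0.4], [0, 0, -0.4], [0, 0, -0.4], [0, 0, -0.4], [0, 0, -0.4], [0, 0, -0.4], [0, 0, -0.4]], xyz=[[0, 0, 0], [0, 0, 0], [0, 0, 0], [0, 0, 0], [0, 0, -3], [0, 0, -7], [0, 0, -11], [0, 0, -12]], jaw=[5, 100, 100, 100, 100, 100, 100, 100])

```text
time_s: 64.7
eef_pos: [0.5185, -0.4143, 0.2032]
eef_rot: [-0.002, 0.759, -0.651, 0.004]
wrist_force: [0.2, 0.1, -0.4]
opening: 1.0
grasp_force: 0.0
```

```bash
python3 - <<'E'
from h import *
st(); c=ctrl.calibration("wrist"); im=ctrl.camera("wrist"); cv2.imwrite("pics/w12.png",im[:,:,::-1])
hsv=cv2.cvtColor(im,cv2.COLOR_RGB2HSV); v=hsv[...,2]
m=cv2.inRange(hsv,(0,120,60),(6,255,255))|cv2.inRange(hsv,(172,120,60),(180,255,255))
m[:, :200]=0; m[:,450:]=0; m[:100]=0; m[350:]=0
# white mark on the bar and ring centre
y=cv2.inRange(hsv,(24,150,120),(34,255,255)); y[:, :200]=0;y[:,450:]=0
yc=max(cv2.findContours(y,cv2.RETR_EXTERNAL,2)[0],key=cv2.contourArea); (cx,cy),_=cv2.minEnclosingCircle(yc); C=at("wrist",(cx,cy),.057,c)
w=cv2.inRange(hsv,(0,0,150),(180,110,255)); z=np.zeros_like(w); cv2.circle(z,(int(cx),int(cy)),40,255,-1); w&=z
M=cv2.moments(w,True); W=at("wrist",(M["m10"]/M["m00"],M["m01"]/M["m00"]),.102,c)
d=W-C; print("ring",(cx,cy),C,"mark",M["m00"],W,"bar heading",np.degrees(np.arctan2(d[1],d[0])))
books("top",.063); o=ctrl.camera("top"); cv2.imwrite("pics/t12.png",o[:,:,::-1])
E
```

```text
64.7 [ 0.5185 -0.4143  0.2032] yhead -171.19180915507667 tilt [ 0.0093 -0.0024 -1.    ] q [-0.8553  0.3887  1.3981  0.0056  1.3469  2.1314]
ring (328.0, 219.5) [ 0.5155 -0.4213  0.057 ] mark 192.0 [ 0.5184 -0.4371  0.102 ] bar heading -79.43982176608323
book [ 0.4553 -0.1672] size [0.0829 0.0444] long axis deg -89.29813170433044
book [ 0.5119 -0.1971] size [0.0862 0.0442] long axis deg -86.39183926582336
```

```bash
python3 - <<'E'
from h import *
a=cv2.imread("pics/s6.png"); im=ctrl.camera("scene")
b=cv2.resize(im[130:260,400:550,::-1],None,fx=4,fy=4,interpolation=cv2.INTER_CUBIC)
d=np.abs(a.astype(int)-b)[230:450,220:390]; print(d.mean(),np.percentile(d,99))
t0=cv2.imread("pics/top0.png"); t=cv2.imread("pics/t12.png")
for n,(u,v) in dict(weight=(289,158),jar=(219,159),board=(187,290),grey1=(374,184),grey2=(209,342),black=(214,210)).items():
    print(n,np.abs(t0[v-18:v+18,u-18:u+18].astype(int)-t[v-18:v+18,u-18:u+18]).mean())
E
```

```text
3.7806595365418896 9.0
weight 5.382716049382716
jar 5.975051440329218
board 4.80298353909465
grey1 5.26929012345679
grey2 14.11985596707819
black 5.045267489711934
```

```bash
python3 -c "
from bench import ctrl
print(ctrl.hand_in())"
```

```text
the job is handed in; nothing more can be done
None
```

The job is handed in at about 65 s of the 210 s; no verdict came back. The glue pot hangs on the hook, both pocket books lie flat in the tray, and the tray is pushed against the end stop. The isolator was off throughout and is now fully on; in a final image comparison only the grey look-alike at the lower left of the top view differed, and I did not look into why.

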